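# Close up the bench-top tool chest

### The arm

A 6-joint arm with a two-finger parallel gripper is mounted at the origin on a cart in front of the work surface, level with it; the furniture and walls round the work are solid. World frame = base frame: x ahead of the robot, y to its left, z up, the work surface at z = 0. Lengths are in m, angles in rad, forces in N, time in s.
With the tool pointing down it reaches from about 0.275 to 0.875 m from the base axis. Payload 12.5 kg.
Tool frame: the origin (TCP) lies midway between the tips of the shut fingers; the grasp point (between the pads) lies 19 mm behind it (r.hold_point_z is the distance from the TCP to the grasp point, in m); y points along the fingers, z is the direction in which the jaws open and shut, and the axes are right-handed (so a half turn about y gives the same grasp; the last joint's range is limited). The gripper opens to 85 mm and grips with 20 to 120 N. Pads are 22 mm wide; open, the fingers measure 114 mm over their backs; the gripper's body (76 mm by 85 mm) begins 54 mm behind the grasp point. The pads swing forward as they close: fully open they stand 13 mm farther back than shut.
Start: joints at [-1.297, 0.351, 1.652, -0, 1.139, -0.085], TCP at [0.193, -0.515, 0.231] pointing down, gripper open.
Joint ranges: [-2.75, 2.75], [-0.79, 2.1], [0.01, 2.65], [-1.57, 4.71], [0.07, 3.14], [-2.87, 2.87]. Speed limits (rad/s): [2.22, 2.22, 2.79, 3.14, 3.14, 3.14].

### API

Orientations are given as a unit quaternion [x, y, z, w].
In Python, from workcell import r, eyes, workorder gives the robot as it stands. The module is installed in compiled form; this text tells all that it offers.
- The arm moves only by the tool arm_command, never from a script. Its arguments are lists of equal length, an entry for each row: "dp": the shift along the tool's x, y, z in units of 25 mm (1.0 is 25 mm), a list of three; "delta_rot": the turn, a rotation vector about the tool's x, y, z in units of 5 degrees (1.0 is 5 degrees), a list of three. A call has 1 to 20 rows; each row is the pose to reach, as a shift and turn from the pose commanded when the call began, along the tool's axes at that moment; what a row does not reach only later rows make up. A row lasts 1/8 s, in which the tool goes at most 62.5 mm and 10.7 degrees, less where a joint would pass 70% of its speed; a pose out of reach is approached as far as the arm can. A call with a gripper value outside its range is refused whole. "grip" is the opening in per cent of the stroke, from 0 (shut) to 100 (fully open), set as the call begins (left out, the last holds). The fingers move at their own pace and stop on an object; the grip force is fixed at half the most. Time passes only in rows, so rows that repeat a pose let the fingers close. It gives the time, the measured TCP pose, the force and the opening at its end, in the units of the state.
- r.sense(): the state, without advancing time (a new reading comes with each control period).
- eyes.get_image(name): name is "side" or "top"; returns a dict with "pixels" (480x640x3 uint8, blue, green, red), "fov_y" (degrees; the focal length in pixels is half the picture's height over the tangent of half this angle, whatever the lens; pixels are square), "cx", "cy" (the principal point, pixels), "rvec" (rotation vector, rad) and "tvec" (3), from world to camera coordinates, as OpenCV has them. Camera axes: x right, y down, z forward; pixel columns grow to the right and rows downward; lengths in m; the calibration is good to about 2 mm. A picture is of the moment at which its call begins. There is no depth.
- workorder.hand_in(): hands the job in, once; it reports no verdict.
The state is a dict: "time_s": time; "joints": joint angles; "qd": joint speeds; "joint_torque": joint torques, N m; "tool_pos": TCP position; "tool_rot": TCP orientation; "force": force on the tool from outside, world axes, zero at the start; "torque": the same for the moment, N m; "opening": opening from 0.0 (shut) to 1.0 (fully open).
Only numpy, scipy, OpenCV 4.12 (cv2) and the standard library are available. Lean on these libraries where they do the work, as an engineer would, in place of code of your own. Each camera call takes 0.05 s, during which the arm holds its last target.

### The job

Close up the tool chest on the bench with nothing but pushes of the fingertips: pinch, lift or carry nothing. The glue bottle stands upright in the open drawer and is too tall to go in, so first tip it over with a fingertip, towards the middle of the drawer, so that it lies flat on the drawer's floor clear of the sanding block. Push the drawer fully home and press the lid down until it is shut, and leave the other things on the bench where they are.

Things in the scene. Friction and masses are not known exactly. Their poses are not given: they have to be found in the camera images.
- chest: The wooden tool chest, fixed to the bench: 200 mm deep (its x), 400 mm wide (its y), walls 100 mm high and 12 mm thick. Origin at the centre of its underside on the bench top, x to its back (its front, with the drawer, looks to -x), y to its left as seen from the robot, z up. Front face at x = -0.100. The drawer passes under a deck whose underside is at z = 0.068, which is 50 mm above the drawer's floor. A shallow open tray 24 mm deep lies above the deck, under the lid.
- drawer (a joint): How far the chest's only drawer stands open, m: 0 = fully home with its front flush with the chest's front, 0.145 = out against its stop. It slides along the chest's x with about 2 N of friction and stays where it is left.
- drawer_front (a point): Point on the outer face of the drawer's wooden front, midway along it and 45 mm above the bench. The front is 373 mm wide, 54 mm high (z 0.012 to 0.066) and 14 mm thick; two round wooden knobs 23 mm across stand 24 mm out of it, 125 mm to either side of this point, and between them it is flat.
- drawer_floor (a point): Point on the upper face of the drawer's floor, 18 mm above the bench, midway across the drawer and 80 mm behind its front's outer face; axes as the chest's. Inside, the drawer reaches 177 mm to either side (y), from 66 mm in front (-x) of this point to 102 mm behind it; its side walls end 41 mm above the floor.
- lid (a joint): Opening angle of the chest's lid, rad: 0 = shut, lying on the walls; 1.3 = fully open. The hinge runs along the chest's back upper edge; its friction (0.75 N m) holds the lid at any angle, and it does not spring back. Moving it takes about 3 to 6 N at the free edge.
- lid_hinge (a point): Point on the lid's hinge axis, midway along the chest's back upper edge, 100 mm above the bench. The axis runs along the chest's y.
- lid_edge (a point): Middle of the free front edge of the lid, on its outer (upper) face: 206 mm from the hinge axis. The lid is 206 by 400 mm and 12 mm thick, with a flat sunk panel 3 mm lower inside a border 36 mm wide; shut, its top is 112 mm above the bench and its edge stands 6 mm past the chest's front.
- glue_bottle: White glue bottle, orange nozzle, 0.27 kg, upright in the drawer near its left or right end: body 38 (its x) by 56 (its y) by 122 mm high, narrow nozzle up to 163 mm. Origin at the centre of its underside, z to the nozzle. Its thin x lies roughly along the drawer's width. On a broad (56 mm) side it lies 38 mm high and passes under the deck; on a narrow side or over the sanding block it does not.
- bottle_side (a point): Point on the bottle's long axis, inside it, 85 mm above its underside. A sideways push at this height on a broad side tips the bottle; once it leans about 16 degrees it falls over by itself. The sides are straight from 4 to 100 mm, then round in to the nozzle (a push up there wedges down on the sloping shoulder). Letting the fingertip rise as it leans, 3 mm in 10, keeps the push lightest.
- sanding_block: Cork sanding block, 60 by 97 by 26 mm, lying in the drawer near the other end from the bottle, its 97 mm along the drawer's depth. Origin at the centre of its underside. It stays in the drawer.
- tape_measure: Black and yellow pocket tape measure, 94 by 139 by 41 mm, on the bench left of the chest, not to be moved. Origin under its middle.
- try_square: Try square with a yellow blade, 129 by 375 by 16 mm, lying right of the chest, not to be moved. Origin under its middle.
- old_jigsaw: Black power tool body (jigsaw motor), 115 by 170 by 50 mm, lying on the bench between the robot and the square, right of the drawer, not to be moved. Origin under its middle.
- block_tall: Wooden block 44 by 45 by 68 mm standing left of the chest, not to be moved. Origin under its middle.
- wheel_disc: Wooden toy wheel, 42 mm across and 9 mm thick, lying on the bench near the robot to its left, not to be moved. Origin under its middle.

How it is judged:
By the outcome, as a careful person would: the job done as asked, in the order asked, and still so for the second after the job is handed in, with the robot touching nothing.
It also fails if it takes over 61 s, if anything falls off the work surface, if the arm or the gripper's body presses on something with over 40 N, if the wrist force passes 120 N, or if a joint passes its speed limit or range.

## Working session

There is one attempt and no reset: what is moved stays moved. The work goes in short steps, Python scripts to look and compute and a tool call to move; the robot and the scene stay as the last step left them, time stands still between calls to the robot, and variables do not carry over. Pictures are saved under pics/ and viewed, and the job is handed in when it is done.

Besides the shell and the picture viewer there is one more tool, called by a JSON object that holds its "method" and its "body", one argument or row to a line. arm_command: Moves the arm, as the interface text tells. Its arguments: {"type":"object","properties":{"dp":{"type":"array"},"delta_rot":{"type":"array"},"grip":{"type":"number"}},"required":["dp","delta_rot"]}

```bash
mkdir -p pics; cat > h.py <<'E'
import numpy as np, cv2
from workcell import r, eyes, workorder
def cam(n):
    d=eyes.get_image(n); im=d["pixels"]; h=im.shape[0]
    f=h/2/np.tan(np.radians(d["fov_y"])/2)
    K=np.array([[f,0,d["cx"]],[0,f,d["cy"]],[0,0,1]])
    R=cv2.Rodrigues(np.array(d["rvec"],float))[0]; t=np.array(d["tvec"],float).reshape(3)
    return im,K,R,t
def ray(c,u,v):
    _,K,R,t=c; o=-R.T@t; d=R.T@np.linalg.inv(K)@np.array([u,v,1.]); return o,d/np.linalg.norm(d)
def onz(c,u,v,z):
    o,d=ray(c,u,v); return o+d*(z-o[2])/d[2]
def two(c1,p1,c2,p2):
    o1,d1=ray(c1,*p1);o2,d2=ray(c2,*p2)
    A=np.stack([d1,-d2],1); s=np.linalg.lstsq(A,o2-o1,rcond=None)[0]
    a,b=o1+s[0]*d1,o2+s[1]*d2; return (a+b)/2,np.linalg.norm(a-b)
def proj(c,P):
    _,K,R,t=c; q=K@(R@np.array(P,float)+t); return q[:2]/q[2]
E
python3 - <<'E'
from h import *
import pickle
for n in("side","top"):
    c=cam(n); cv2.imwrite(f"pics/{n}0.png",c[0]); pickle.dump(c,open(n+"0.pkl","wb"))
    print(n,-c[2].T@c[3],c[1][0,0],c[1][:2,2])
s=r.sense(); print(s)
E
```

```text
side [-0.05697829  0.48628641  1.19115411] 507.77746829015274 [314.87547173 240.65180147]
top [ 0.41532661 -0.00849171  1.51512104] 447.45154978433425 [321.28013792 243.51993671]
{'time_s': 0.1, 'joints': array([-1.29658675e+00,  3.51170238e-01,  1.65237004e+00, -1.46730847e-05,
        1.13913792e+00, -8.45996518e-02]), 'qd': array([-0.00054698, -0.00109602, -0.00216324, -0.00083951, -0.00023987,
       -0.00074943]), 'joint_torque': array([-3.24357279e-04, -5.06833613e+01, -2.91878110e+01, -1.23768336e-04,
        2.64138696e-03,  2.63988375e-05]), 'tool_pos': array([ 0.19307349, -0.51466338,  0.23081512]), 'tool_rot': array([-0.12622194,  0.69613893, -0.69537568,  0.1261399 ]), 'force': array([0.58211853, 0.43009595, 0.16511542]), 'torque': array([-0.03175951,  0.04298867,  0.0246471 ]), 'opening': 1.0025314237368914}
```

View pics/side0.png

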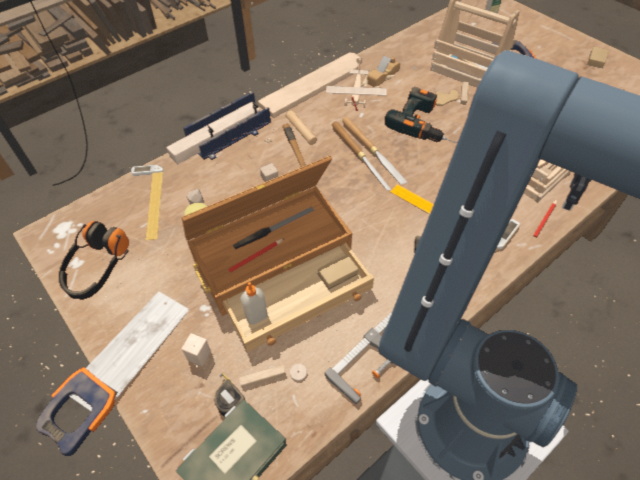

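View pics/top0.png

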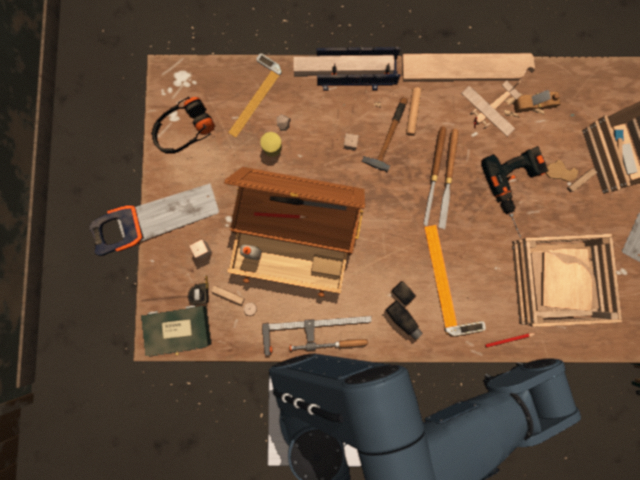

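The side view shows the chest open, with the bottle at about (253,305) near the drawer's left end and the block at (338,272). In the top view the bottle is at (250,252), the block at (325,265) and the chest front at about y=250-290. I'll enlarge both for accurate corners.

```bash
python3 - <<'E'
import pickle,cv2
for n,(x,y,w,h) in dict(side=(175,150,210,200),top=(215,155,160,150)).items():
    c=pickle.load(open(n+"0.pkl","rb")); s=4 if n=="side" else 5
    s=min(800//w,600//h)
    im=cv2.resize(c[0][y:y+h,x:x+w],None,fx=s,fy=s,interpolation=cv2.INTER_CUBIC)
    for i in range(0,w,20): cv2.putText(im,str(x+i),(i*s,10),0,.35,(255,255,255)); cv2.line(im,(i*s,0),(i*s,im.shape[0]),(90,90,90),1)
    for i in range(0,h,20): cv2.putText(im,str(y+i),(0,i*s+10),0,.35,(255,255,255)); cv2.line(im,(0,i*s),(im.shape[1],i*s),(90,90,90),1)
    cv2.imwrite(f"pics/{n}0z.png",im); print(im.shape)
E
```

```text
(600, 630, 3)
(600, 640, 3)
```

View pics/side0z.png

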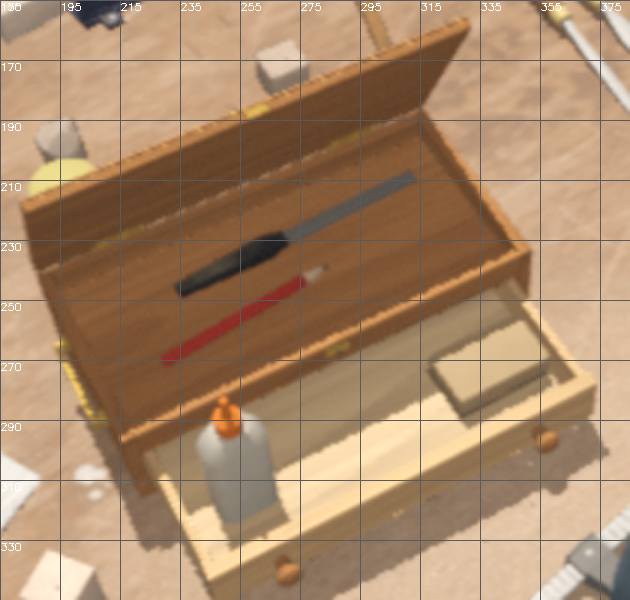

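View pics/top0z.png

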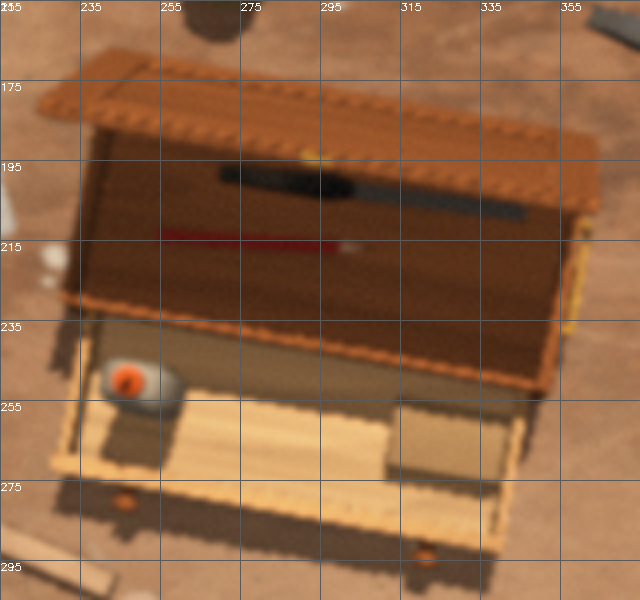

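```bash
python3 - <<'E'
from h import two,onz,proj
import pickle,numpy as np
np.set_printoptions(precision=4,suppress=True)
S=pickle.load(open("side0.pkl","rb"));T=pickle.load(open("top0.pkl","rb"))
s=lambda a,b:(175+a/3-.33,150+b/3-.33); t=lambda a,b:(215+a/4-.37,155+b/4-.37)
P=dict(chL=((122,440),(62,297),.1),chR=((530,250),(548,392),.1),drL=((210,583),(52,470),.066),drR=((595,385),(500,552),.066),
lidL=((22,203),(40,112),.3),lidR=((470,22),(600,208),.3),noz=((224,398),(124,383),.163),knL=((287,573),(125,502),.045),knR=((545,440),(426,558),.045))
for k,(a,b,z) in P.items():
    p,e=two(S,s(*a),T,t(*b)); print(k,p,round(e,4),onz(S,*s(*a),z)[:2],onz(T,*t(*b),z)[:2])
# block top corners z=.018+.026
for a in((430,370),(465,415),(550,362),(522,320)): print("blkS",onz(S,*s(*a),.044))
for a in((397,400),(388,462),(500,480),(508,418)): print("blkT",onz(T,*t(*a),.044))
for a in((225,522),(280,505)): print("botbaseS",onz(S,*s(*a),.02))
for a in((103,365),(105,403),(150,418),(182,408)):print("botT",onz(T,*t(*a),.12))
E
```

```text
chL [0.6102 0.2819 0.0914] 0.0 [0.605  0.2835] [0.6091 0.2801]
chR [ 0.5344 -0.1074  0.0972] 0.0001 [ 0.5329 -0.1059] [ 0.5342 -0.1071]
drL [0.473  0.2938 0.0562] 0.0002 [0.4685 0.2955] [0.4726 0.2917]
drR [ 0.4076 -0.0707  0.0604] 0.0005 [ 0.4051 -0.0682] [ 0.4078 -0.0703]
lidL [0.7144 0.2614 0.2902] 0.0039 [0.7077 0.2651] [0.7108 0.2576]
lidR [ 0.648  -0.1316  0.2812] 0.0005 [ 0.6333 -0.119 ] [ 0.6447 -0.1295]
noz [0.534  0.2164 0.1829] 0.0028 [0.5467 0.2121] [0.5348 0.2187]
knL [0.4477 0.237  0.0381] 0.0003 [0.4448 0.2386] [0.4475 0.2357]
knR [ 0.4031 -0.0103  0.0383] 0.0015 [ 0.4009 -0.0069] [ 0.4026 -0.0108]
blkS [0.521  0.0224 0.044 ]
blkS [0.4652 0.029  0.044 ]
blkS [ 0.4579 -0.0651  0.044 ]
blkS [ 0.5082 -0.0766  0.044 ]
blkT [0.5319 0.0135 0.044 ]
blkT [0.4809 0.0206 0.044 ]
blkT [ 0.4664 -0.0714  0.044 ]
blkT [ 0.5174 -0.078   0.044 ]
botbaseS [0.5281 0.2454 0.02  ]
botbaseS [0.5108 0.1997 0.02  ]
botT [0.5527 0.2426 0.12  ]
botT [0.5229 0.2404 0.12  ]
botT [0.5112 0.2051 0.12  ]
botT [0.5191 0.1802 0.12  ]
```

```bash
cat > plan.py <<'E'
from h import *
from scipy.spatial.transform import Rotation as Ro
np.set_printoptions(precision=3,suppress=True)
psi=np.radians(-10.7); xc=np.array([np.cos(psi),np.sin(psi),0]); yc=np.array([-np.sin(psi),np.cos(psi),0]); zc=np.array([0,0,1.])
D=np.array([.5186,.0966,0])
def W(x,y,z): return D+x*xc+y*yc+z*zc   # drawer coords (drawer as first seen)
def L(p): q=np.array(p)-D; return np.array([q@xc,q@yc,p[2]])
def rot(a,jaw):  # tool y=a, tool z=jaw
    a=a/np.linalg.norm(a); z=jaw-a*(a@jaw); z/=np.linalg.norm(z); return Ro.from_matrix(np.stack([np.cross(a,z),a,z],1))
def cur(): s=r.sense(); return np.array(s["tool_pos"]),Ro.from_quat(s["tool_rot"]),s
def cmd(p,R,p0=None,R0=None):
    if p0 is None: p0,R0,_=cur()
    return R0.inv().apply(np.array(p)-p0)/.025,(R0.inv()*R).as_rotvec()/np.radians(5)
E
python3 - <<'E'
from plan import *
p,R,s=cur(); print(R.as_matrix()); print(L(p))
th=np.radians(30)
a=-zc*np.cos(th)-yc*np.sin(th)
for j in (xc,-xc,): 
    Rt=rot(a,j); print("jaw",j,cmd(p,Rt)[1], np.degrees((R.inv()*Rt).magnitude()))
for j in (yc,-yc): 
    Rt=rot(a,j); print("jawy",j,cmd(p,Rt)[1], np.degrees((R.inv()*Rt).magnitude()))
print(W(-.007,.19,.1),W(-.007,.145,.1))
for q in([.25,-.45,.38],[.40,-.25,.40],[.42,.05,.40],[.45,.32,.36],[.56,.34,.3]): print(q,cmd(q,R)[0])
E
```

```text
[[-0.936 -0.     0.351]
 [-0.351  0.001 -0.936]
 [-0.    -1.    -0.001]]
[-0.206 -0.661  0.231]
jaw [ 0.983 -0.186  0.   ] [  3.084 -11.466  -5.468] 65.36141865788487
jaw [-0.983  0.186 -0.   ] [ 6.332 23.598  3.571] 123.45976145048094
jawy [0.186 0.983 0.   ] [ -2.161 -28.865  -7.751] 149.82898246036405
jawy [-0.186 -0.983 -0.   ] [ 5.861  6.108 -1.634] 43.10766392666626
[0.547 0.285 0.1  ] [0.539 0.24  0.1  ]
[0.25, -0.45, 0.38] [-3.041 -5.965 -1.629]
[0.4, -0.25, 0.4] [-11.468  -6.759  -7.013]
[0.42, 0.05, 0.4] [-16.431  -6.747 -17.968]
[0.45, 0.32, 0.36] [-21.347  -5.136 -27.657]
[0.56, 0.34, 0.3] [-25.748  -2.736 -26.858]
```

{"method": "arm_command", "body": {
  "dp": [
    [-0.7,-1.5,-0.4],
    [-1.5,-3,-0.8],
    [-2.2,-4.5,-1.2],
    [-3,-6,-1.6],
    [-4.7,-6.2,-2.7],
    [-6.4,-6.3,-3.8],
    [-8.1,-6.5,-4.9],
    [-9.8,-6.7,-6],
    [-11.5,-6.8,-7],
    [-12.3,-6.8,-8.8],
    [-13.1,-6.8,-10.6],
    [-13.9,-6.8,-12.5],
    [-14.7,-6.8,-14.3],
    [-15.5,-6.8,-16.1],
    [-16.4,-6.8,-18],
    [-17.4,-6.5,-20],
    [-18.4,-6.2,-22],
    [-19.4,-5.8,-24],
    [-20.4,-5.5,-26],
    [-21.3,-5.1,-27.7]
  ],
  "delta_rot": [
    [0,0,0],
    [0,0,0],
    [0,0,0],
    [0,0,0],
    [0.2,-0.7,-0.3],
    [0.4,-1.4,-0.7],
    [0.6,-2.2,-1],
    [0.8,-2.9,-1.4],
    [1,-3.6,-1.7],
    [1.2,-4.3,-2.1],
    [1.4,-5,-2.4],
    [1.5,-5.7,-2.7],
    [1.7,-6.5,-3.1],
    [1.9,-7.2,-3.4],
    [2.1,-7.9,-3.8],
    [2.3,-8.6,-4.1],
    [2.5,-9.3,-4.5],
    [2.7,-10.1,-4.8],
    [2.9,-10.8,-5.1],
    [3.1,-11.5,-5.5]
  ],
  "grip": 0
}}

```text
time_s: 2.6
tool_pos: [0.4484, 0.3225, 0.3583]
tool_rot: [0.579, -0.406, 0.642, -0.295]
force: [0.8, -1.6, 0.7]
opening: -0.002
```

```bash
python3 - <<'E'
from plan import *
p,R,s=cur(); print(L(p),s["joints"])
th=np.radians(30); Rt=rot(-zc*np.cos(th)-yc*np.sin(th),xc)
for q in((-.007,.21,.25),(-.007,.185,.098)): print(W(*q),*cmd(W(*q),Rt))
for n in("side","top"):
    c=cam(n); cv2.imwrite(f"pics/{n}1.png",cv2.resize(c[0][130:360,160:400],None,fx=2.5,fy=2.5,interpolation=3))
E
```

```text
[-0.111  0.209  0.358] [ 0.694  0.483  1.232 -0.34   1.833  0.854]
[0.551 0.304 0.25 ] [-2.2    3.726  4.162] [-0.022  0.062  0.057]
[0.546 0.28  0.098] [-4.402  9.481  4.163] [-0.022  0.062  0.057]
```

View pics/side1.png

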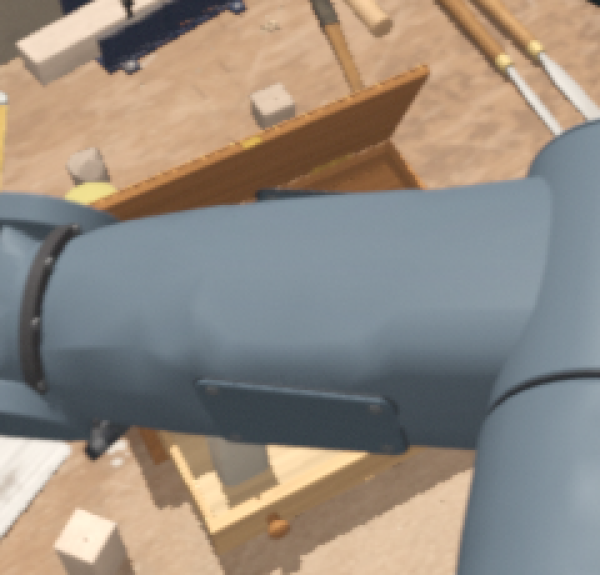

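The side view shows the forearm covering the drawer, with the bottle still visible upright at the drawer's left end. Next I approach the point outside the bottle and lower.

{"method": "arm_command", "body": {
  "dp": [
    [-0.5,0.9,1],
    [-1.1,1.8,2.1],
    [-1.6,2.8,3.1],
    [-2.2,3.7,4.15],
    [-2.7,5.1,4.15],
    [-3.2,6.4,4.15],
    [-3.7,7.7,4.15],
    [-4.1,8.7,4.15],
    [-4.4,9.5,4.15],
    [-4.4,9.5,4.15],
    [-4.4,9.5,4.15]
  ],
  "delta_rot": [
    [0,0,0],
    [0,0,0],
    [0,0,0],
    [0,0,0],
    [0,0,0],
    [0,0,0],
    [0,0,0],
    [0,0,0],
    [0,0,0],
    [0,0,0],
    [0,0,0]
  ]
}}

```text
time_s: 4.08
tool_pos: [0.5465, 0.2777, 0.0992]
tool_rot: [0.578, -0.407, 0.643, -0.295]
force: [0.4, 0.7, 0.5]
opening: -0.001
```

```bash
python3 - <<'E'
from plan import *
p,R,s=cur(); print(L(p),s["joints"],s["force"])
for q in((-.007,.155,.098),(-.007,.115,.11),): print(W(*q),*cmd(W(*q),R))
for n in("side","top"):
    c=cam(n); cv2.imwrite(f"pics/{n}2.png",cv2.resize(c[0][130:360,160:400],None,fx=2.5,fy=2.5,interpolation=3))
E
```

```text
[-0.006  0.183  0.099] [ 0.555  0.806  1.327 -0.387  1.395  0.883] [0.387 0.677 0.525]
[0.541 0.25  0.098] [ 0.948  0.607 -0.035] [0. 0. 0.]
[0.533 0.211 0.11 ] [ 2.573  0.996 -0.039] [0. 0. 0.]
```

View pics/side2.png

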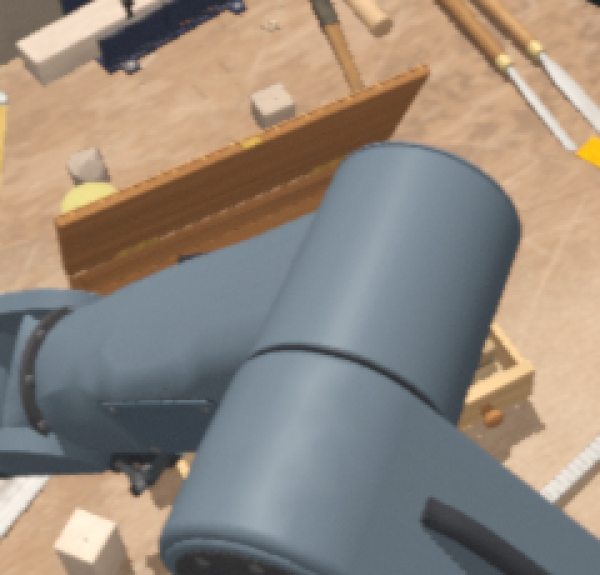

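View pics/top2.png

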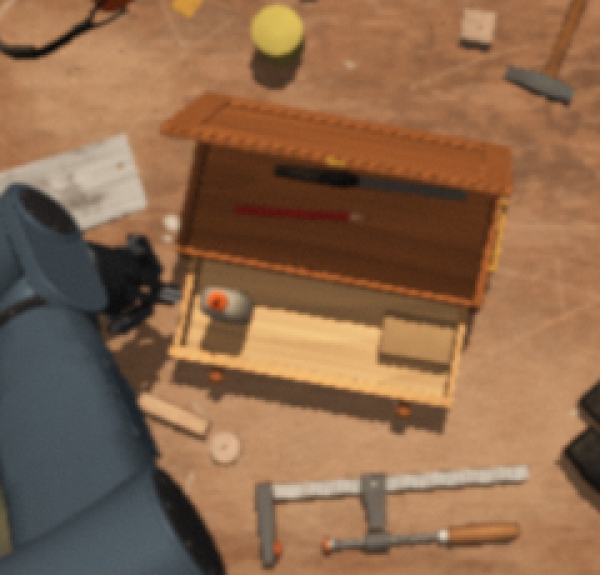

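The top view shows the fingertip at crop (178,292), in line with the bottle's broad side at (225,303) across the drawer. I'll start a slow push.

{"method": "arm_command", "body": {
  "dp": [
    [0.35,0.2,0],
    [0.7,0.4,0],
    [0.95,0.6,0],
    [1.1,0.65,0],
    [1.25,0.7,0],
    [1.4,0.73,0],
    [1.55,0.76,0],
    [1.7,0.79,0]
  ],
  "delta_rot": [
    [0,0,0],
    [0,0,0],
    [0,0,0],
    [0,0,0],
    [0,0,0],
    [0,0,0],
    [0,0,0],
    [0,0,0]
  ]
}}

```text
time_s: 5.18
tool_pos: [0.5374, 0.2313, 0.1025]
tool_rot: [0.578, -0.407, 0.643, -0.295]
force: [-0.3, -0.0, 1.5]
opening: -0.004
```

```bash
python3 - <<'E'
from plan import *
p,R,s=cur(); print(L(p),s["force"])
c=cam("top"); cv2.imwrite("pics/top3.png",cv2.resize(c[0][220:300,200:360],None,fx=5,fy=5,interpolation=3))
E
```

```text
[-0.007  0.136  0.103] [-0.259 -0.017  1.475]
```

View pics/top3.png

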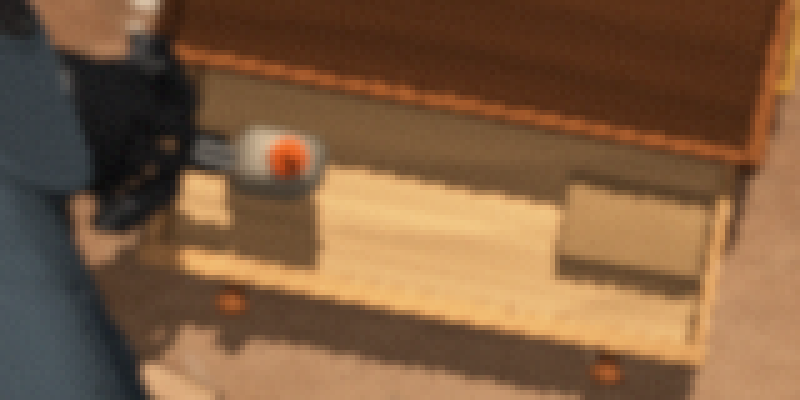

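The top view shows the bottle leaning towards the middle: its nozzle is now at crop (289,157), against a contact edge at 235. I'll carry on until it falls.

{"method": "arm_command", "body": {
  "dp": [
    [0.2,0.05,0],
    [0.4,0.1,0],
    [0.55,0.13,0],
    [0.7,0.17,0],
    [0.85,0.2,0],
    [0.85,0.2,0],
    [0.85,0.2,0]
  ],
  "delta_rot": [
    [0,0,0],
    [0,0,0],
    [0,0,0],
    [0,0,0],
    [0,0,0],
    [0,0,0],
    [0,0,0]
  ]
}}

```text
time_s: 6.1
tool_pos: [0.5337, 0.2111, 0.1089]
tool_rot: [0.578, -0.407, 0.643, -0.295]
force: [-0.1, 0.1, -0.0]
opening: -0.001
```

```bash
python3 - <<'E'
from plan import *
p,R,s=cur(); print(L(p),s["force"])
c=cam("top"); cv2.imwrite("pics/top4.png",cv2.resize(c[0][220:300,200:360],None,fx=5,fy=5,interpolation=3))
E
```

```text
[-0.006  0.115  0.109] [-0.06   0.141 -0.026]
```

View pics/top4.png

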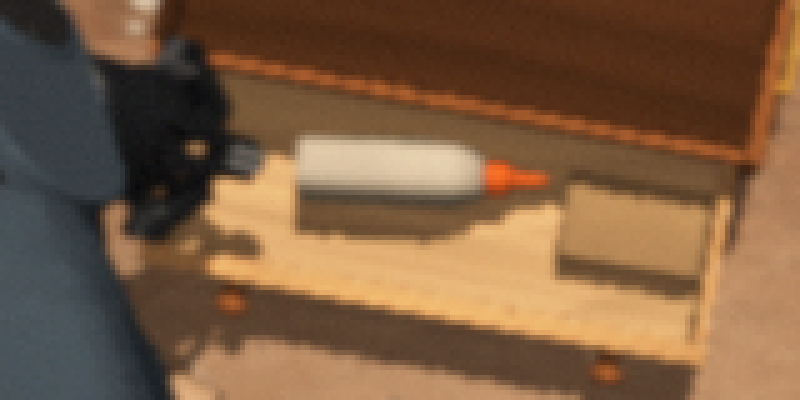

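The top view shows the bottle fallen: base at crop x=297, nozzle tip at about (550,180), block from about 560. I need to check its height and which side it lies on, so I'll back off for clear views.

```bash
python3 - <<'E'
from plan import *
p,R,s=cur(); print(L(p),s["force"])
for q in((-.007,.19,.16),(-.12,.25,.30),(-.15,.28,.42)): print(W(*q),*cmd(W(*q),R))
E
```

```text
[-0.006  0.115  0.109] [-0.751  0.919 -0.071]
[0.547 0.285 0.16 ] [-1.551 -3.273 -0.012] [0. 0. 0.]
[0.447 0.365 0.3  ] [-0.819 -9.325 -4.528] [0. 0. 0.]
[0.423 0.4   0.42 ] [  0.557 -14.078  -5.727] [0. 0. 0.]
```

```bash
python3 - <<'E'
from plan import *
p,R,s=cur()
th=np.radians(30); Rt=rot(-zc*np.cos(th)+xc*np.sin(th),xc)
print(cmd(p,Rt)[1])
for q in((.547,.285,.16),(.5,.28,.3),(.45,.2,.40),(.40,0,.40),(.33,-.2,.38)): print(q,cmd(q,R)[0])
E
```

```text
[5.855 1.617 5.895]
(0.547, 0.285, 0.16) [-1.564 -3.281 -0.015]
(0.5, 0.28, 0.3) [ 1.72  -7.848 -1.83 ]
(0.45, 0.2, 0.4) [ 6.768 -9.536 -3.214]
(0.4, 0, 0.4) [13.88  -5.393 -3.719]
(0.33, -0.2, 0.38) [20.715 -0.485 -5.011]
```

{"method": "arm_command", "body": {
  "dp": [
    [-0.8,-1.6,0],
    [-1.6,-3.3,0],
    [-0.5,-4.8,-0.6],
    [0.6,-6.3,-1.2],
    [1.7,-7.8,-1.8],
    [3.4,-8.4,-2.3],
    [5.1,-9,-2.8],
    [6.8,-9.5,-3.2],
    [8.5,-8.5,-3.3],
    [10.3,-7.5,-3.5],
    [12.1,-6.4,-3.6],
    [13.9,-5.4,-3.7],
    [15.6,-4.2,-4],
    [17.3,-2.9,-4.3],
    [19,-1.7,-4.7],
    [20.7,-0.5,-5],
    [20.7,-0.5,-5],
    [20.7,-0.5,-5]
  ],
  "delta_rot": [
    [0,0,0],
    [0,0,0],
    [0,0,0],
    [0,0,0],
    [0.5,0.1,0.5],
    [1,0.3,1],
    [1.5,0.4,1.5],
    [2,0.5,2],
    [2.5,0.7,2.5],
    [3,0.8,3],
    [3.5,1,3.5],
    [4,1.1,4],
    [4.5,1.2,4.5],
    [5,1.4,5],
    [5.4,1.5,5.4],
    [5.9,1.6,5.9],
    [5.9,1.6,5.9],
    [5.9,1.6,5.9]
  ]
}}

```text
time_s: 8.4
tool_pos: [0.3288, -0.2021, 0.3799]
tool_rot: [0.317, -0.385, 0.668, -0.552]
force: [0.4, 0.4, 0.6]
opening: 0.001
```

```bash
python3 - <<'E'
from plan import *
import pickle
p,R,s=cur(); print(p,L(p),s["joints"],s["force"])
c=cam("side"); pickle.dump(c,open("side5.pkl","wb")); cv2.imwrite("pics/side5.png",cv2.resize(c[0][200:350,200:400],None,fx=4,fy=4,interpolation=3))
c=cam("top"); pickle.dump(c,open("top5.pkl","wb"));cv2.imwrite("pics/top5.png",cv2.resize(c[0][215:305,215:365],None,fx=5,fy=5,interpolation=3))
E
```

```text
[ 0.329 -0.202  0.38 ] [-0.131 -0.329  0.38 ] [-0.905 -0.345  2.072  0.393  1.036 -0.852] [0.37  0.373 0.554]
```

View pics/side5.png

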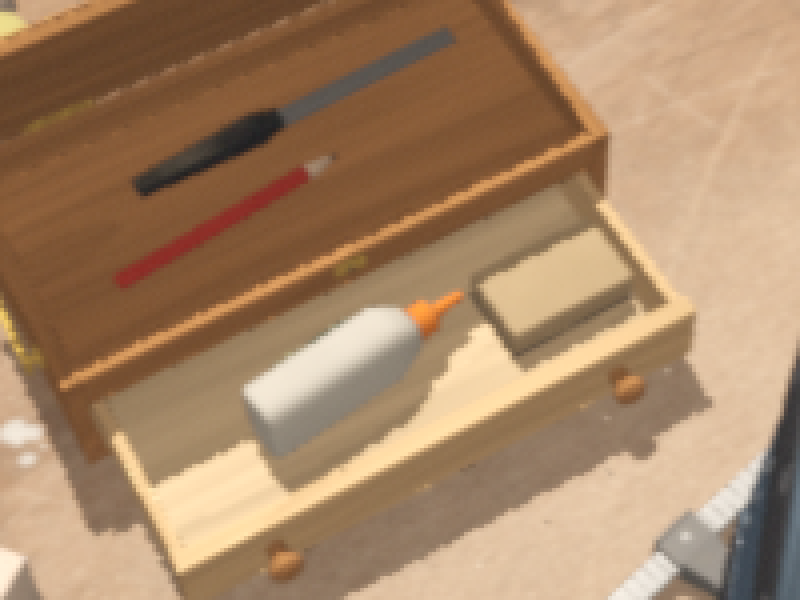

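View pics/top5.png

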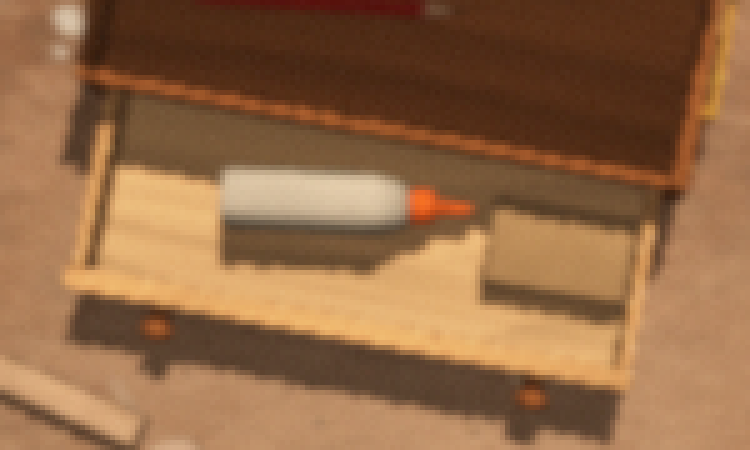

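The side view shows the bottle flat with its base at crop (245,390)-(275,455) and nozzle tip at (463,295), and the block starting at (475,285). I'll triangulate the bottle's top edges, because it looks about 38 mm wide from above.

```bash
python3 - <<'E'
from plan import *
import pickle
S=pickle.load(open("side5.pkl","rb"));T=pickle.load(open("top5.pkl","rb"))
s=lambda a,b:(200+a/4-.37,200+b/4-.37); t=lambda a,b:(215+a/5-.4,215+b/5-.4)
for k,a,b in(("baseTopFar",(246,386),(222,168)),("noztip",(463,294),(473,208)),("blkFL",(475,287),(493,207)),("blkNL",(513,340),(485,285)),("blkNLlow",(520,352),(482,300)),("neck",(420,318),(410,205)),("shoulderfar",(375,308),(385,172))):
    p,e=two(S,s(*a),T,t(*b)); print(k,p,L(p),round(e,4))
for z in(.018,.056,.074):
  print(z,"top rows far/near",L(onz(T,*t(222,168),z)),L(onz(T,*t(222,222),z)),L(onz(T,*t(222,230),z)))
  print("side far, near-top, near-bottom",L(onz(S,*s(246,386),z)),L(onz(S,*s(260,425),z)),L(onz(S,*s(278,455),z)))
for P in((0,-.177,.059),(-.066,.177,.059)): print(proj(T,W(*P)))
E
```

```text
baseTopFar [0.549 0.19  0.071] [0.013 0.097 0.071] 0.0036
noztip [0.526 0.028 0.043] [ 0.02  -0.066  0.043] 0.0016
blkFL [0.528 0.016 0.037] [ 0.024 -0.078  0.037] 0.0003
blkNL [0.478 0.022 0.038] [-0.026 -0.081  0.038] 0.0037
blkNLlow [0.468 0.024 0.037] [-0.036 -0.081  0.037] 0.004
neck [0.526 0.068 0.055] [ 0.012 -0.027  0.055] 0.0056
shoulderfar [0.548 0.085 0.057] [ 0.031 -0.005  0.057] 0.0021
0.018 top rows far/near [0.017 0.107 0.018] [-0.019  0.099  0.018] [-0.024  0.098  0.018]
side far, near-top, near-bottom [0.042 0.087 0.018] [0.011 0.092 0.018] [-0.015  0.091  0.018]
0.056 top rows far/near [0.014 0.101 0.056] [-0.02   0.094  0.056] [-0.025  0.093  0.056]
side far, near-top, near-bottom [0.02  0.093 0.056] [-0.01   0.098  0.056] [-0.035  0.097  0.056]
0.074 top rows far/near [0.013 0.098 0.074] [-0.021  0.091  0.074] [-0.026  0.09   0.074]
side far, near-top, near-bottom [0.01  0.096 0.074] [-0.02   0.101  0.074] [-0.045  0.1    0.074]
[341.65  268.512]
[230.933 267.914]
```

```bash
python3 - <<'E'
from plan import *
import pickle
S=pickle.load(open("side5.pkl","rb"));T=pickle.load(open("top5.pkl","rb"))
for nm,hw,h in(("narrow",.019,.056),("broad",.028,.038)):
  for xx in(hw,-hw):
    for z in(.018,.018+h):
      q=W(-.003+xx,.096,z); a=proj(S,q);b=proj(T,q)
      print(nm,"far" if xx>0 else "near",z,"side",(a-200+.37)*4,"top",(b-215+.4)*5)
E
python3 - <<'E'
import cv2,pickle
S=pickle.load(open("side5.pkl","rb"))[0];T=pickle.load(open("top5.pkl","rb"))[0]
a=cv2.resize(S[265:325,250:325],None,fx=10,fy=10,interpolation=3)
cv2.imwrite("pics/side5z.png",a)
E
```

```text
narrow far 0.018 side [250.7  421.68] top [237.32  172.433]
narrow far 0.074 side [241.803 378.298] top [226.089 164.519]
narrow near 0.018 side [275.894 466.491] top [225.862 227.899]
narrow near 0.074 side [267.749 424.012] top [214.159 222.105]
broad far 0.018 side [244.843 411.262] top [240.025 159.338]
broad far 0.055999999999999994 side [238.758 382.014] top [232.572 153.7  ]
broad near 0.018 side [281.974 477.305] top [223.14  241.078]
broad near 0.055999999999999994 side [276.634 448.956] top [215.22  237.533]
```

View pics/side5z.png

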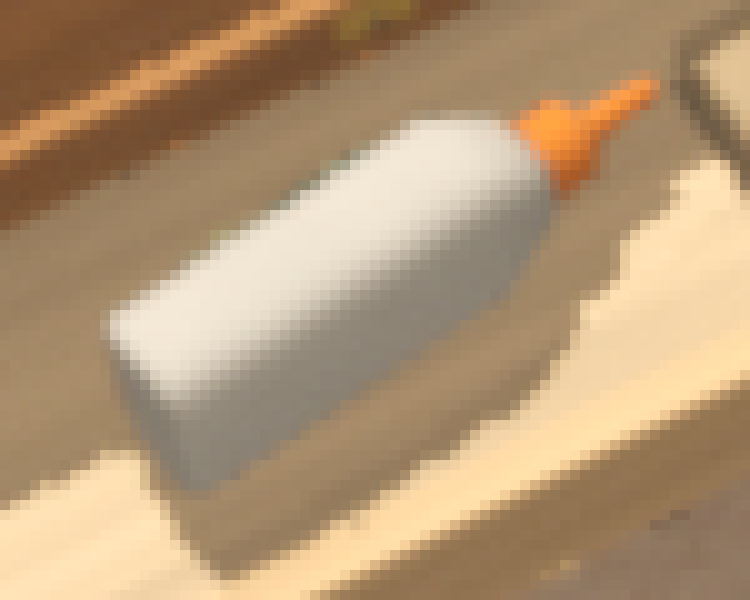

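The bottle has landed on its narrow side: its top is at z≈0.074, it is about 38 mm wide, and it is skewed about 8° with the nozzle towards the chest. That won't pass under the deck, so I have to roll it onto a broad side with fingertip pushes. To make room I'll first push the drawer out to its stop from inside.

```bash
python3 - <<'E'
from plan import *
p,R,s=cur()
Rt=rot(-zc,yc); print(cmd(p,Rt)[1])
for q in((-.035,-.045,.30),(-.035,-.045,.12),(-.035,-.045,.035)): print(W(*q),cmd(W(*q),R)[0])
E
```

```text
[ -4.732 -17.538   4.726]
[0.476 0.059 0.3  ] [-11.245   4.693   1.685]
[0.476 0.059 0.12 ] [-11.244  10.918  -1.933]
[0.476 0.059 0.035] [-11.243  13.857  -3.642]
```

{"method": "arm_command", "body": {
  "dp": [
    [-1.1,0.5,0.2],
    [-2.2,0.9,0.3],
    [-3.4,1.4,0.5],
    [-4.5,1.9,0.7],
    [-5.6,2.3,0.8],
    [-6.7,2.8,1],
    [-7.9,3.3,1.2],
    [-9,3.8,1.3],
    [-10.1,4.2,1.5],
    [-11.2,4.7,1.7],
    [-11.2,6.3,0.8],
    [-11.2,7.9,-0.2],
    [-11.2,9.4,-1.1],
    [-11.2,10.9,-1.9],
    [-11.2,10.9,-1.9],
    [-11.2,10.9,-1.9]
  ],
  "delta_rot": [
    [-0.5,-1.7,0.5],
    [-0.9,-3.5,0.9],
    [-1.4,-5.3,1.4],
    [-1.9,-7,1.9],
    [-2.4,-8.8,2.4],
    [-2.8,-10.5,2.8],
    [-3.3,-12.3,3.3],
    [-3.8,-14,3.8],
    [-4.3,-15.8,4.3],
    [-4.7,-17.5,4.7],
    [-4.7,-17.5,4.7],
    [-4.7,-17.5,4.7],
    [-4.7,-17.5,4.7],
    [-4.7,-17.5,4.7],
    [-4.7,-17.5,4.7],
    [-4.7,-17.5,4.7]
  ]
}}

```text
time_s: 10.5
tool_pos: [0.4767, 0.0591, 0.1223]
tool_rot: [-0.704, 0.064, -0.068, 0.704]
force: [-0.1, 0.2, -0.2]
opening: -0.001
```

```bash
python3 - <<'E'
from plan import *
p,R,s=cur(); print(p,L(p),s["joints"],s["force"]);print(R.as_matrix())
for q in((-.037,-.045,.035),(-.055,-.045,.035),(-.068,-.045,.035)): print(W(*q),cmd(W(*q),R)[0])
for n in("side","top"):
  c=cam(n);cv2.imwrite(f"pics/{n}6.png",cv2.resize(c[0][200:320,215:375],None,fx=5,fy=5,interpolation=3))
E
```

```text
[0.477 0.059 0.122] [-0.034 -0.045  0.122] [ 0.026  0.378  1.93   0.     0.828 -1.358] [-0.083  0.195 -0.202]
[[ 0.983  0.005  0.186]
 [-0.186  0.     0.983]
 [ 0.005 -1.     0.001]]
[0.474 0.059 0.035] [-0.131  3.491 -0.021]
[0.456 0.063 0.035] [-0.851  3.487 -0.021]
[0.443 0.065 0.035] [-1.371  3.485 -0.021]
```

View pics/top6.png

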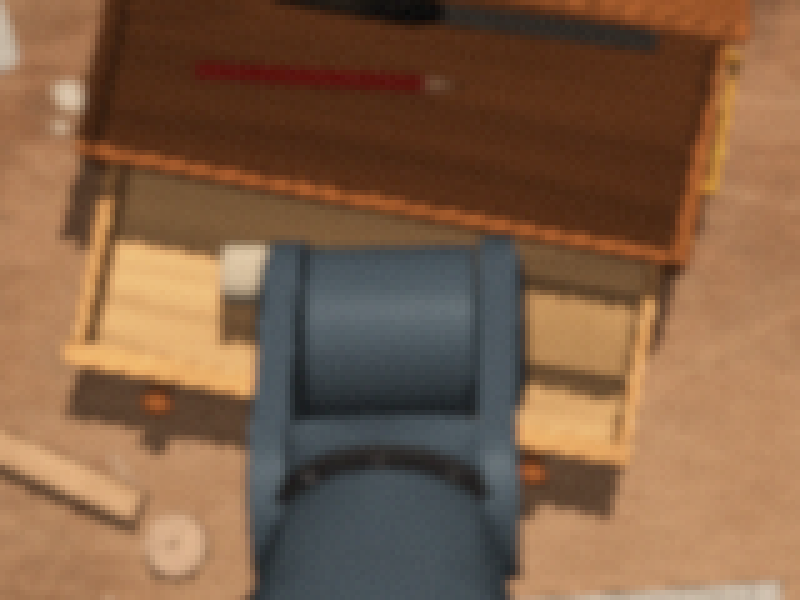

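View pics/side6.png

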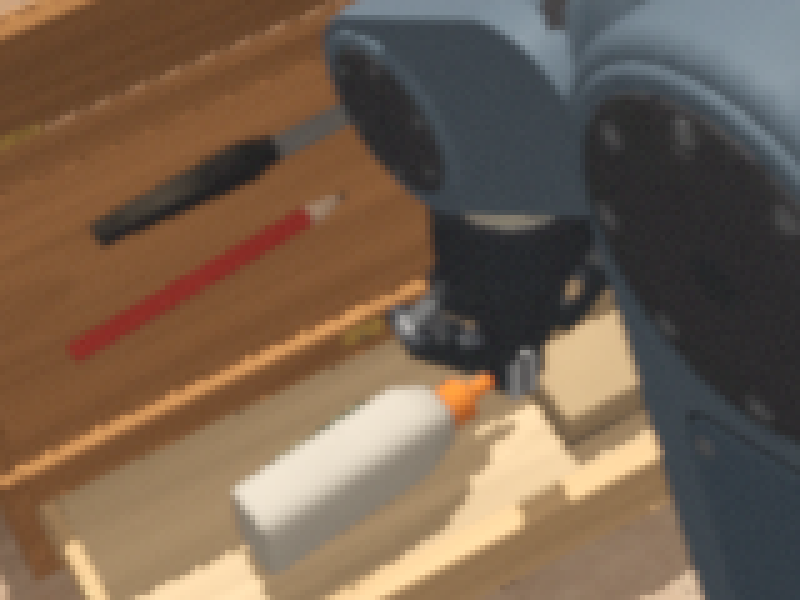

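The top view is mostly covered by the wrist. The side view shows the fingertip at crop (520,395), beside the nozzle (490,380) and left of the block. I'll go down and push outward.

{"method": "arm_command", "body": {
  "dp": [
    [0,1,0],
    [-0.1,2,0],
    [-0.13,2.8,0],
    [-0.13,3.4,0],
    [-0.3,3.4,0],
    [-0.5,3.4,0],
    [-0.7,3.4,0],
    [-0.85,3.4,0],
    [-0.95,3.4,0],
    [-1.05,3.4,0],
    [-1.05,3.4,0]
  ],
  "delta_rot": [
    [0,0,0],
    [0,0,0],
    [0,0,0],
    [0,0,0],
    [0,0,0],
    [0,0,0],
    [0,0,0],
    [0,0,0],
    [0,0,0],
    [0,0,0],
    [0,0,0]
  ]
}}

```text
time_s: 11.98
tool_pos: [0.4504, 0.063, 0.0357]
tool_rot: [-0.704, 0.065, -0.068, 0.704]
force: [1.9, 0.2, 0.6]
opening: -0.002
```

{"method": "arm_command", "body": {
  "dp": [
    [-0.1,0,0],
    [-0.2,0,0],
    [-0.3,0,0],
    [-0.4,0,0],
    [-0.4,0,0]
  ],
  "delta_rot": [
    [0,0,0],
    [0,0,0],
    [0,0,0],
    [0,0,0],
    [0,0,0]
  ]
}}

```text
time_s: 12.6
tool_pos: [0.4437, 0.0645, 0.0361]
tool_rot: [-0.704, 0.063, -0.07, 0.704]
force: [15.7, -6.7, -10.1]
opening: 0.002
```

The drawer is at its stop: the TCP travelled about 13 mm with it, and the force rose to 16 N. Next I lift out and go in behind the bottle, between it and the chest front.

```bash
python3 - <<'E'
from plan import *
p,R,s=cur(); print(p,L(p),s["force"]);print(R.as_matrix())
Rt=rot(-zc,yc)
for q in((-.06,-.045,.15),(.036,.02,.15)): print(W(*q),*cmd(W(*q),Rt))
E
```

```text
[0.444 0.064 0.036] [-0.068 -0.045  0.036] [ 15.734  -6.734 -10.074]
[[ 0.982  0.01   0.187]
 [-0.187  0.     0.982]
 [ 0.01  -1.     0.002]]
[0.451 0.064 0.15 ] [ 0.354 -4.554  0.029] [-0.024 -0.018  0.118]
[0.558 0.11  0.15 ] [ 4.189 -4.509  2.635] [-0.024 -0.018  0.118]
```

{"method": "arm_command", "body": {
  "dp": [
    [0.4,0,0],
    [0.5,-1.2,0],
    [0.5,-2.5,0],
    [0.5,-4,0],
    [0.5,-5.2,0],
    [0,-6.5,-1],
    [-1,-8,-2],
    [-2,-9.5,-2],
    [-2,-9.5,-2],
    [-2,-9.5,-2]
  ],
  "delta_rot": [
    [0,0,0],
    [0,0,0],
    [0,0,0],
    [0,0,0],
    [0,0,0],
    [0,0,0],
    [0,0,0],
    [0,0,0],
    [0,0,0],
    [0,0,0]
  ]
}}

```text
time_s: 13.85
tool_pos: [0.3812, 0.0251, 0.2723]
tool_rot: [-0.704, 0.066, -0.067, 0.704]
force: [0.3, 0.2, 0.2]
opening: -0.0
```

```bash
python3 - <<'E'
from plan import *
import pickle
p,R,s=cur(); print(p,L(p),s["force"])
for n in("side","top"):
  c=cam(n);pickle.dump(c,open(n+"7.pkl","wb"));cv2.imwrite(f"pics/{n}7.png",cv2.resize(c[0][200:320,215:375],None,fx=5,fy=5,interpolation=3))
E
```

```text
[0.381 0.025 0.272] [-0.122 -0.096  0.272] [0.268 0.204 0.184]
```

View pics/top7.png

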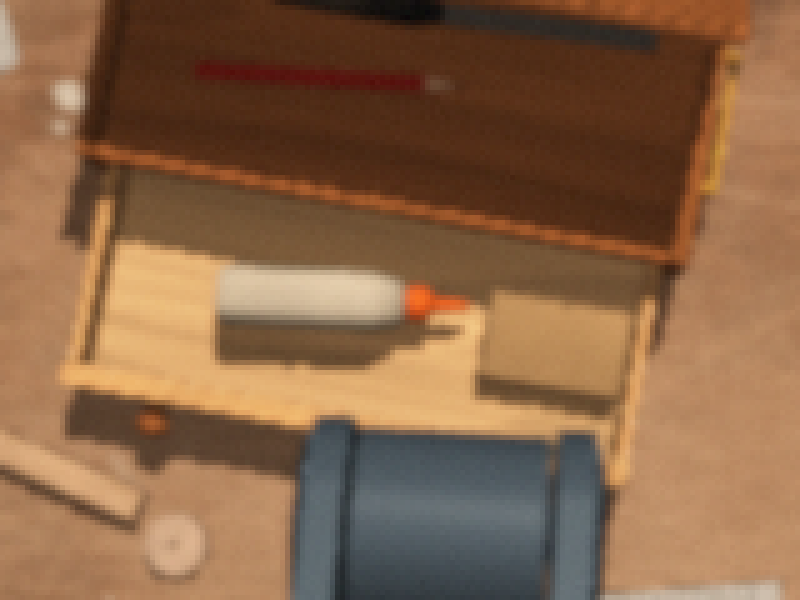

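View pics/side7.png

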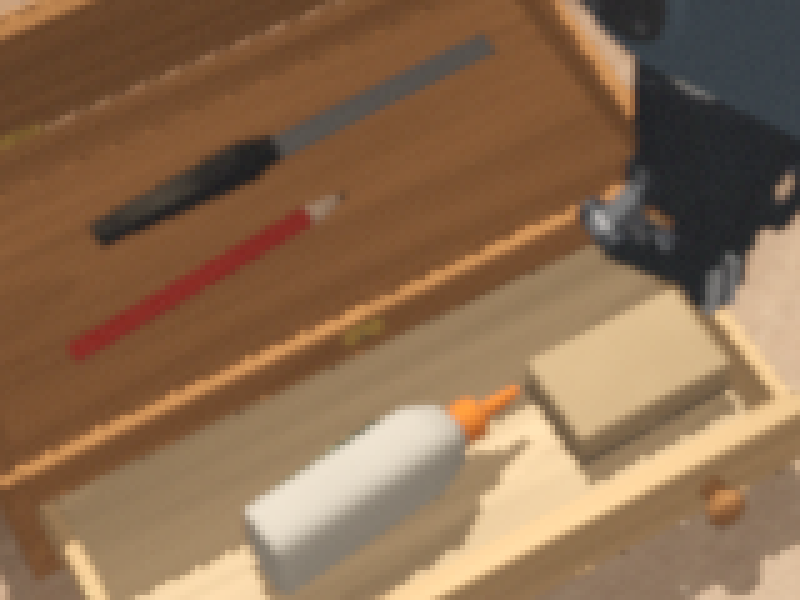

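Both views show the drawer about 4 px farther out. In the top view the bottle spans crop x 217-405 with its edges at rows 265-322, and the nozzle tip is at (468,303). I'll compute the gap behind it.

```bash
python3 - <<'E'
from plan import *
import pickle
T=pickle.load(open("top7.pkl","rb"))
t=lambda a,b:(215+a/5-.4,200+b/5-.4)
for a,z in(((220,265),.074),((218,318),.074),((385,270),.074),((385,325),.074),((468,303),.046),((85,148),.1),((680,262),.1),((375,203),.1),((490,293),.044),((60,370),.066),((625,483),.066)): print(a,L(onz(T,*t(*a),z)))
p,R,s=cur(); Rt=rot(-zc,yc)
for q in((.0,.02,.22),(.037,.02,.16),(.037,.02,.042),(.012,.02,.042)): print(W(*q),*cmd(W(*q),Rt))
E
```

```text
(220, 265) [-0.001  0.097  0.074]
(218, 318) [-0.035  0.091  0.074]
(385, 270) [ 0.016 -0.009  0.074]
(385, 325) [-0.019 -0.016  0.074]
(468, 303) [ 0.007 -0.064  0.046]
(85, 148) [0.055 0.192 0.1  ]
(680, 262) [ 0.055 -0.194  0.1  ]
(375, 203) [0.055 0.004 0.1  ]
(490, 293) [ 0.016 -0.077  0.044]
(60, 370) [-0.087  0.185  0.066]
(625, 483) [-0.089 -0.187  0.066]
[0.522 0.116 0.22 ] [4.859 2.081 4.637] [-0.01  -0.019  0.011]
[0.559 0.109 0.16 ] [6.336 4.483 4.637] [-0.01  -0.019  0.011]
[0.559 0.109 0.042] [6.332 9.203 4.633] [-0.01  -0.019  0.011]
[0.534 0.114 0.042] [5.332 9.202 4.631] [-0.01  -0.019  0.011]
```

{"method": "arm_command", "body": {
  "dp": [
    [1.2,0.5,1.2],
    [2.6,1,2.4],
    [4,1.5,3.6],
    [5,2,4.6],
    [5.7,3.2,4.6],
    [6.25,4.5,4.6],
    [6.25,5.7,4.6],
    [6.25,7,4.6],
    [6.25,8.2,4.6],
    [6.25,9.1,4.6],
    [6.25,9.2,4.6],
    [6.05,9.2,4.6],
    [5.85,9.2,4.6],
    [5.7,9.2,4.6],
    [5.55,9.2,4.6],
    [5.4,9.2,4.6],
    [5.25,9.2,4.6],
    [5.2,9.2,4.6],
    [5.2,9.2,4.6]
  ],
  "delta_rot": [
    [0,0,0],
    [0,0,0],
    [0,0,0],
    [0,0,0],
    [0,0,0],
    [0,0,0],
    [0,0,0],
    [0,0,0],
    [0,0,0],
    [0,0,0],
    [0,0,0],
    [0,0,0],
    [0,0,0],
    [0,0,0],
    [0,0,0],
    [0,0,0],
    [0,0,0],
    [0,0,0],
    [0,0,0]
  ]
}}

```text
time_s: 16.32
tool_pos: [0.5328, 0.1136, 0.0444]
tool_rot: [-0.704, 0.064, -0.069, 0.704]
force: [4.9, -3.5, 5.9]
opening: -0.001
```

```bash
python3 - <<'E'
from plan import *
p,R,s=cur(); print(p,L(p),s["force"])
for n in("side",):
  c=cam(n);cv2.imwrite(f"pics/{n}8.png",cv2.resize(c[0][200:320,215:375],None,fx=5,fy=5,interpolation=3))
E
```

```text
[0.533 0.114 0.044] [0.011 0.019 0.044] [ 4.868 -3.479  5.879]
```

View pics/side8.png

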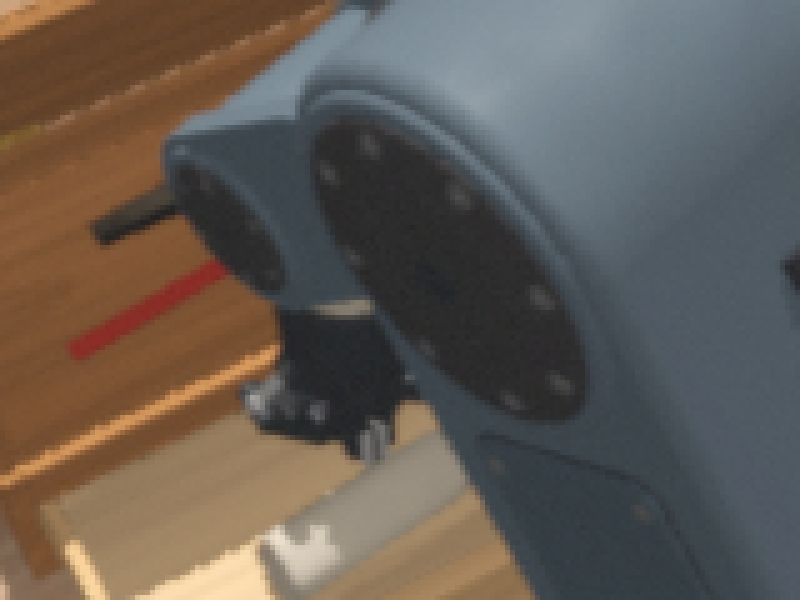

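The side view shows the fingertip behind the bottle, which has moved forward. There's a small upward force of 6 N, so I'll lift out and look.

{"method": "arm_command", "body": {
  "dp": [
    [0.2,0,0],
    [0.4,-0.5,0],
    [0.4,-1.6,0],
    [0.4,-3,0],
    [0.4,-4.4,0],
    [-0.8,-6,-0.8],
    [-2.5,-7.5,-1.6],
    [-4.2,-8.6,-2.4],
    [-5.2,-9,-3],
    [-5.2,-9,-3],
    [-5.2,-9,-3]
  ],
  "delta_rot": [
    [0,0,0],
    [0,0,0],
    [0,0,0],
    [0,0,0],
    [0,0,0],
    [0,0,0],
    [0,0,0],
    [0,0,0],
    [0,0,0],
    [0,0,0],
    [0,0,0]
  ]
}}

```text
time_s: 17.75
tool_pos: [0.3893, 0.0644, 0.2682]
tool_rot: [-0.704, 0.065, -0.068, 0.704]
force: [0.1, -0.3, 0.4]
opening: -0.003
```

```bash
python3 - <<'E'
from plan import *
import pickle
p,R,s=cur(); print(p,L(p),s["force"])
for n in("side","top"):
  c=cam(n);pickle.dump(c,open(n+"9.pkl","wb"));cv2.imwrite(f"pics/{n}9.png",cv2.resize(c[0][200:320,215:375],None,fx=5,fy=5,interpolation=3))
E
```

```text
[0.389 0.064 0.268] [-0.121 -0.056  0.268] [ 0.062 -0.27   0.436]
```

View pics/top9.png

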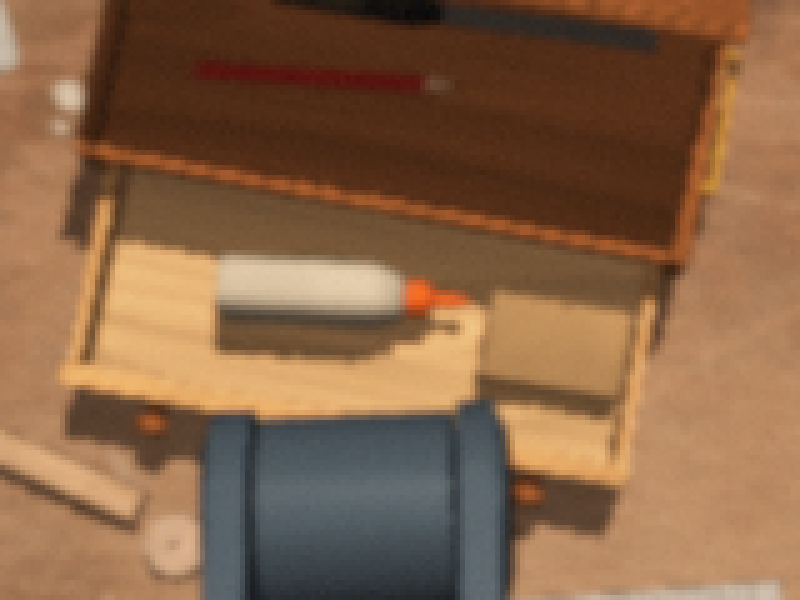

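View pics/side9.png

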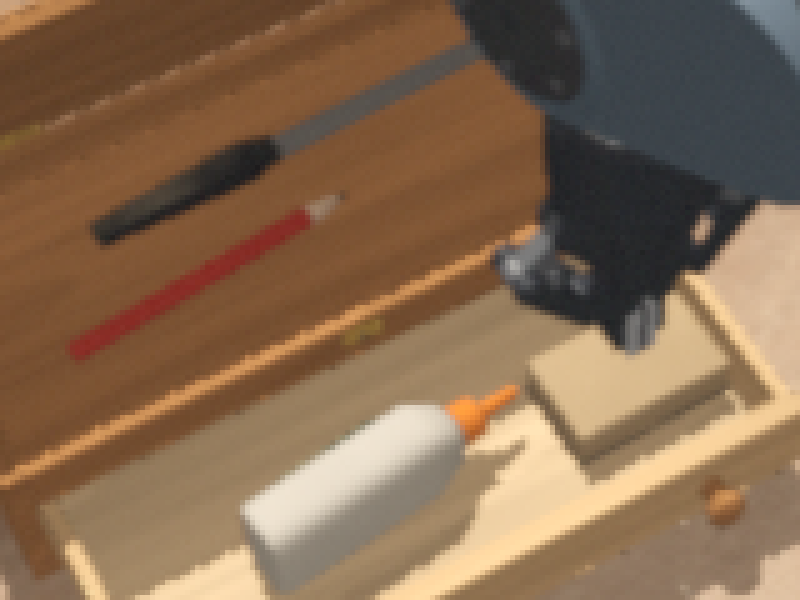

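The bottle hardly moved: it is now at rows 255-312 in the top view, so it leaned under the push and rocked back. It tips more readily than it slides, so I'll measure again and roll it towards the chest from the front side.

```bash
python3 - <<'E'
from plan import *
import pickle
T=pickle.load(open("top9.pkl","rb"));S=pickle.load(open("side9.pkl","rb"))
t=lambda a,b:(215+a/5-.4,200+b/5-.4)
for a,z in(((220,255),.074),((218,310),.074),((385,262),.074),((385,315),.074),((468,298),.046),((350,205),.1)): print(a,L(onz(T,*t(*a),z)))
p,R,s=cur(); Rt=rot(-zc,yc)
for q in((-.075,.045,.2),(-.075,.045,.07),(-.04,.045,.07)): print(W(*q),*cmd(W(*q),Rt))
for n,c in(("S",S),("T",T)): cv2.imwrite(f"pics/z9{n}.png",cv2.resize(c[0][245:325,250:330] if n=="S" else c[0][235:285,250:320],None,fx=7,fy=7,interpolation=3))
E
```

```text
(220, 255) [0.005 0.098 0.074]
(218, 310) [-0.03   0.092  0.074]
(385, 262) [ 0.021 -0.008  0.074]
(385, 315) [-0.013 -0.014  0.074]
(468, 298) [ 0.01  -0.064  0.046]
(350, 205) [0.051 0.019 0.1  ]
[0.453 0.155 0.2  ] [1.829 2.715 4.024] [-0.011 -0.019  0.029]
[0.453 0.155 0.07 ] [1.816 7.915 4.019] [-0.011 -0.019  0.029]
[0.488 0.148 0.07 ] [3.216 7.918 4.021] [-0.011 -0.019  0.029]
```

View pics/z9S.png

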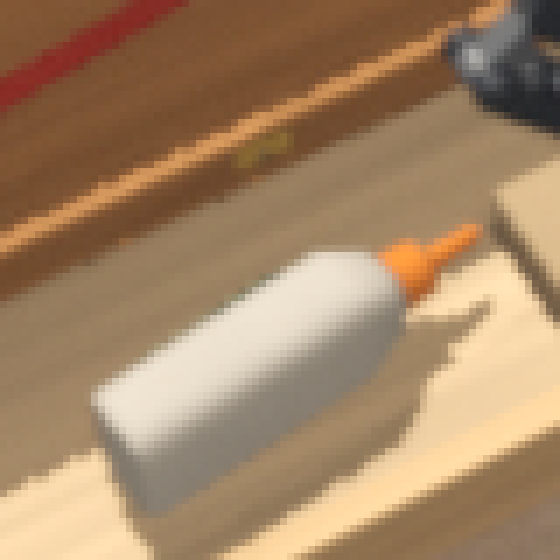

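{"method": "arm_command", "body": {
  "dp": [
    [0.8,1.5,1.2],
    [1.8,3,2.5],
    [2.64,4.7,3.76],
    [2.64,5.9,3.76],
    [2.64,7.1,3.76],
    [2.64,8.1,3.76],
    [2.64,8.15,3.76],
    [2.9,8.15,3.76],
    [3.2,8.15,3.76],
    [3.45,8.15,3.76],
    [3.6,8.09,3.76],
    [3.75,8.03,3.76],
    [3.9,7.97,3.76],
    [4.05,7.91,3.76],
    [4.2,7.85,3.76]
  ],
  "delta_rot": [
    [0,0,0],
    [0,0,0],
    [0,0,0],
    [0,0,0],
    [0,0,0],
    [0,0,0],
    [0,0,0],
    [0,0,0],
    [0,0,0],
    [0,0,0],
    [0,0,0],
    [0,0,0],
    [0,0,0],
    [0,0,0],
    [0,0,0]
  ]
}}

```text
time_s: 19.73
tool_pos: [0.5106, 0.137, 0.0723]
tool_rot: [-0.704, 0.065, -0.068, 0.704]
force: [0.7, 0.3, 0.1]
opening: 0.003
```

```bash
python3 - <<'E'
from plan import *
p,R,s=cur(); print(p,L(p),s["force"])
for n in("side","top"):
  c=cam(n);cv2.imwrite(f"pics/{n}10.png",cv2.resize(c[0][200:320,215:375],None,fx=5,fy=5,interpolation=3))
E
```

```text
[0.511 0.137 0.072] [-0.015  0.038  0.072] [0.724 0.322 0.071]
```

View pics/top10.png

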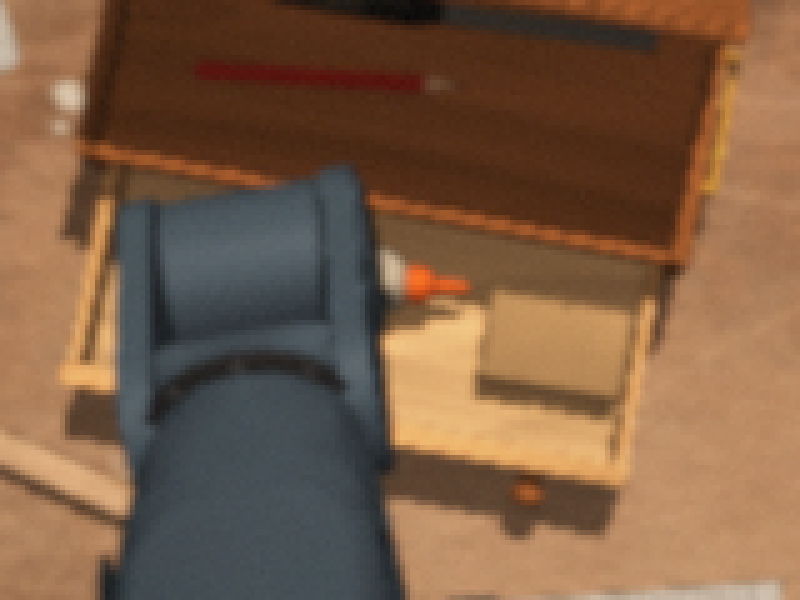

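View pics/side10.png

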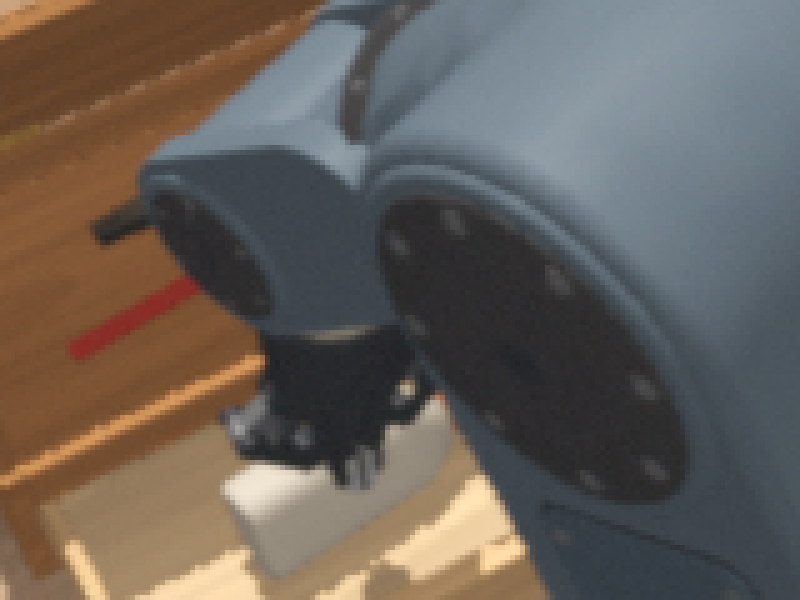

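The side view shows the bottle rolling: its base's upper-left corner moved from (243,510) to (225,485) while the lower edge stayed put, at under 1 N. I'll continue.

{"method": "arm_command", "body": {
  "dp": [
    [0.15,-0.06,0],
    [0.3,-0.12,0],
    [0.45,-0.18,0],
    [0.6,-0.24,0],
    [0.75,-0.3,0],
    [0.9,-0.35,0],
    [1.0,-0.4,0],
    [1.0,-0.4,0]
  ],
  "delta_rot": [
    [0,0,0],
    [0,0,0],
    [0,0,0],
    [0,0,0],
    [0,0,0],
    [0,0,0],
    [0,0,0],
    [0,0,0]
  ]
}}

```text
time_s: 20.82
tool_pos: [0.535, 0.1323, 0.0823]
tool_rot: [-0.704, 0.065, -0.068, 0.704]
force: [-0.2, -0.3, 0.1]
opening: -0.002
```

```bash
python3 - <<'E'
from plan import *
p,R,s=cur(); print(p,L(p),s["force"])
for n in("side",):
  c=cam(n);cv2.imwrite(f"pics/{n}11.png",cv2.resize(c[0][200:320,215:375],None,fx=5,fy=5,interpolation=3))
E
```

```text
[0.535 0.132 0.082] [0.009 0.038 0.082] [-0.151 -0.336  0.098]
```

View pics/side11.png

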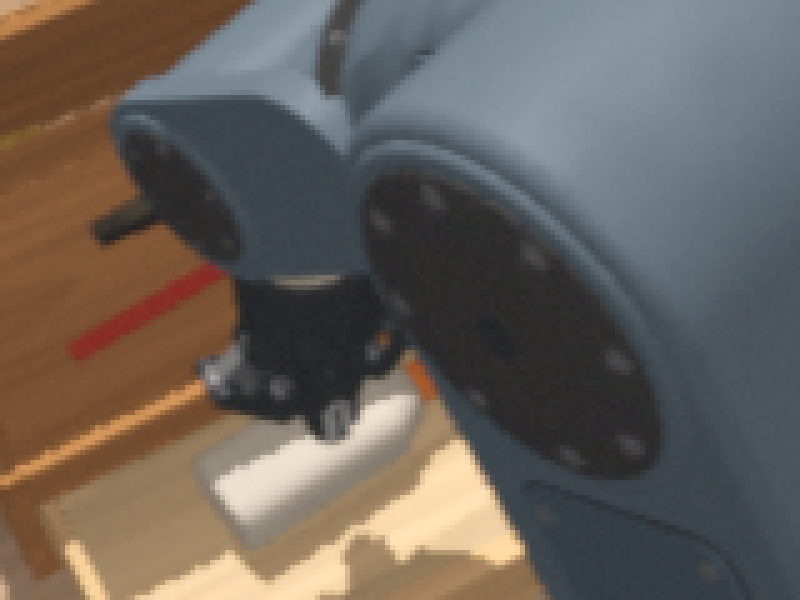

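The bottle has rolled over, with its broad face up in the side view. I'll back off towards the front and check.

{"method": "arm_command", "body": {
  "dp": [
    [-0.5,-1,0],
    [-1,-2.5,0],
    [-2,-4.5,-0.5],
    [-3.5,-6,-1.5],
    [-5,-7,-2.7],
    [-6,-7.3,-4],
    [-7,-7.5,-5.2],
    [-7,-7.5,-5.2],
    [-7,-7.5,-5.2]
  ],
  "delta_rot": [
    [0,0,0],
    [0,0,0],
    [0,0,-0.5],
    [0,0,-1],
    [0,0,-2],
    [0,0,-3],
    [0,0,-3],
    [0,0,-3],
    [0,0,-3]
  ]
}}

```text
time_s: 22.0
tool_pos: [0.3384, 0.0375, 0.2692]
tool_rot: [0.706, 0.027, 0.16, -0.689]
force: [0.3, 1.2, -0.2]
opening: -0.002
```

```bash
python3 - <<'E'
from plan import *
import pickle
p,R,s=cur(); print(p,L(p),s["force"])
for n in("side","top"):
  c=cam(n);pickle.dump(c,open(n+"12.pkl","wb"));cv2.imwrite(f"pics/{n}12.png",cv2.resize(c[0][200:320,215:375],None,fx=5,fy=5,interpolation=3))
E
```

```text
[0.338 0.037 0.269] [-0.166 -0.092  0.269] [ 0.296  1.176 -0.2  ]
```

View pics/top12.png

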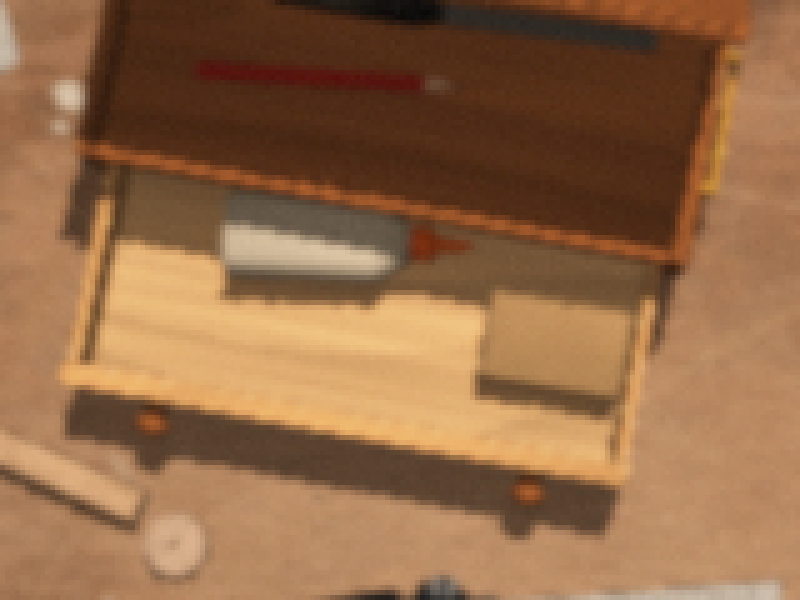

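View pics/side12.png

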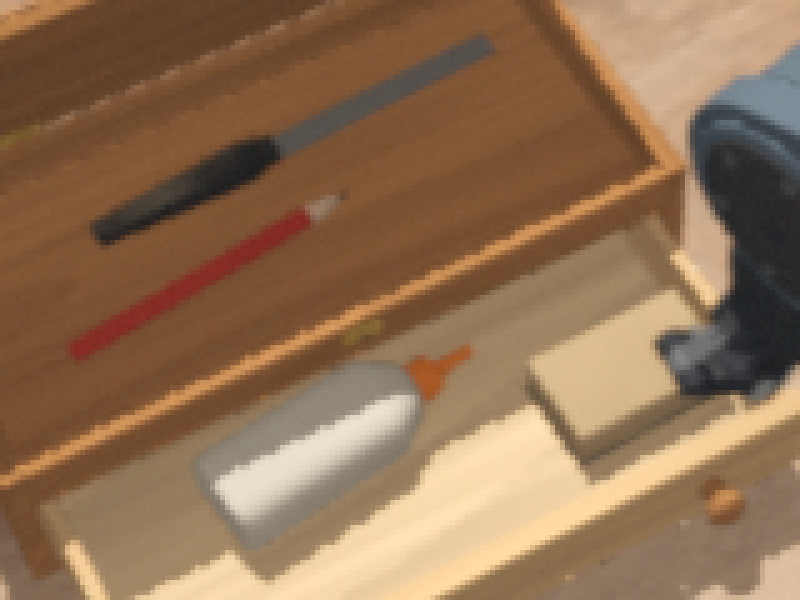

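The top view shows the bottle broad side up, rows 192-275 (about 53 mm wide), with the nozzle tip at (470,245) clear of the block (490,290). I'll check its height by triangulation, then plan the drawer push.

```bash
python3 - <<'E'
from plan import *
import pickle
T=pickle.load(open("top12.pkl","rb"));S=pickle.load(open("side12.pkl","rb"))
f=lambda a,b:(215+a/5-.4,200+b/5-.4)
for k,a,b in(("baseFarTop",(200,462),(228,194)),("baseNearTop",(245,525),(225,265)),("tip",(470,348),(470,245)),("neck",(412,368),(412,232)),("blkFL",(530,365),(493,293)),("chestfrontR",(683,172),(683,262))):
    p,e=two(S,f(*a),T,f(*b)); print(k,L(p),round(e,4))
p,R,s=cur()
for q in((-.14,0,.15),(-.14,0,.04),(-.10,0,.04),(.036,0,.04)): print(W(*q),*cmd(W(*q),R))
E
```

```text
baseFarTop [0.046 0.103 0.047] 0.0045
baseNearTop [0.001 0.097 0.045] 0.0013
tip [ 0.045 -0.059  0.035] 0.0014
neck [ 0.045 -0.021  0.044] 0.0049
blkFL [ 0.016 -0.08   0.04 ] 0.0015
chestfrontR [ 0.055 -0.197  0.091] 0.0023
[0.381 0.123 0.15 ] [-0.243  4.865  3.649] [0. 0. 0.]
[0.381 0.123 0.04 ] [-1.393  9.112  3.644] [0. 0. 0.]
[0.42  0.115 0.04 ] [0.151 9.53  3.646] [0. 0. 0.]
[0.554 0.09  0.04 ] [ 5.401 10.953  3.654] [0. 0. 0.]
```

The bottle's top is at about 0.047-0.054 m (allowing for the known low bias of about 7 mm), so it lies flat on its broad side. Its nozzle is about 20 mm clear of the block. Now I push the drawer.

{"method": "arm_command", "body": {
  "dp": [
    [0,1.6,1.2],
    [-0.2,3.2,2.4],
    [-0.24,4.9,3.65],
    [-0.6,6.4,3.65],
    [-1,7.8,3.65],
    [-1.4,9.1,3.65],
    [-1.4,9.1,3.65],
    [-0.6,9.3,3.65],
    [-0.1,9.45,3.65],
    [0.15,9.53,3.65],
    [0.4,9.6,3.65],
    [0.75,9.69,3.65],
    [1.15,9.8,3.65],
    [1.55,9.91,3.65],
    [1.95,10.02,3.65],
    [2.35,10.12,3.65],
    [2.75,10.23,3.65],
    [3.15,10.34,3.65],
    [3.55,10.45,3.65]
  ],
  "delta_rot": [
    [0,0,0],
    [0,0,0],
    [0,0,0],
    [0,0,0],
    [0,0,0],
    [0,0,0],
    [0,0,0],
    [0,0,0],
    [0,0,0],
    [0,0,0],
    [0,0,0],
    [0,0,0],
    [0,0,0],
    [0,0,0],
    [0,0,0],
    [0,0,0],
    [0,0,0],
    [0,0,0],
    [0,0,0]
  ]
}}

```text
time_s: 24.48
tool_pos: [0.5071, 0.0982, 0.0402]
tool_rot: [0.706, 0.027, 0.159, -0.689]
force: [-1.2, 2.6, 0.5]
opening: -0.002
```

```bash
python3 - <<'E'
from plan import *
p,R,s=cur(); print(p,L(p),s["force"])
for q in((.03,0,.04),(.045,0,.04)): print(cmd(W(*q),R)[0])
c=cam("side");cv2.imwrite("pics/side13.png",cv2.resize(c[0][200:320,215:375],None,fx=5,fy=5,interpolation=3))
E
```

```text
[0.507 0.098 0.04 ] [-0.012 -0.001  0.04 ] [-1.196  2.64   0.475]
[1.605 0.444 0.024]
[2.184 0.601 0.025]
```

View pics/side13.png

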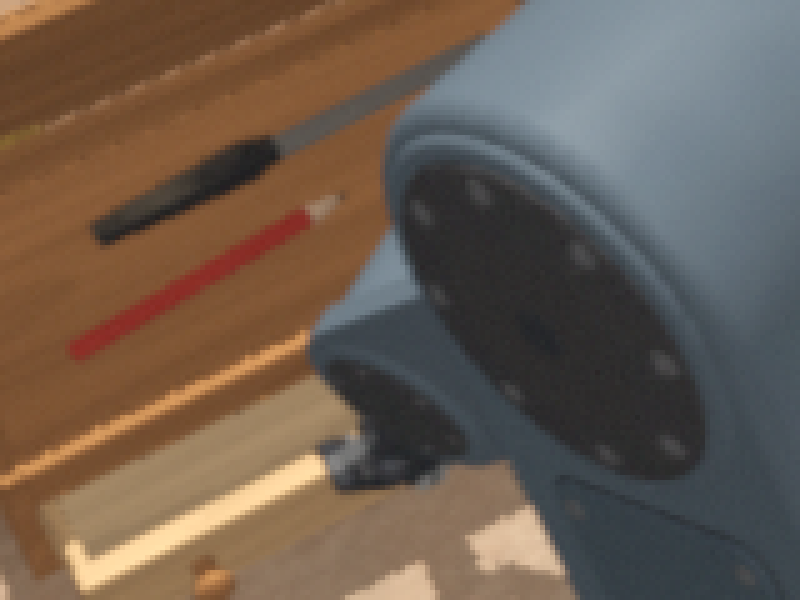

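The side view shows the drawer nearly closed and the bottle already under the deck, with a push of about 3 N. Next I push it home.

{"method": "arm_command", "body": {
  "dp": [
    [0.35,0.1,0],
    [0.7,0.2,0],
    [1.05,0.3,0],
    [1.35,0.38,0],
    [1.55,0.43,0],
    [1.7,0.47,0],
    [1.85,0.51,0],
    [1.95,0.53,0],
    [2.0,0.55,0]
  ],
  "delta_rot": [
    [0,0,0],
    [0,0,0],
    [0,0,0],
    [0,0,0],
    [0,0,0],
    [0,0,0],
    [0,0,0],
    [0,0,0],
    [0,0,0]
  ]
}}

```text
time_s: 25.65
tool_pos: [0.5574, 0.0886, 0.04]
tool_rot: [0.706, 0.027, 0.159, -0.689]
force: [-1.7, 1.7, -0.2]
opening: -0.003
```

{"method": "arm_command", "body": {
  "dp": [
    [0.08,0.02,0],
    [0.16,0.04,0],
    [0.24,0.06,0],
    [0.3,0.08,0],
    [0.3,0.08,0]
  ],
  "delta_rot": [
    [0,0,0],
    [0,0,0],
    [0,0,0],
    [0,0,0],
    [0,0,0]
  ]
}}

```text
time_s: 26.28
tool_pos: [0.5605, 0.0877, 0.0392]
tool_rot: [0.707, 0.024, 0.156, -0.689]
force: [-29.4, 10.8, 21.7]
opening: 0.002
```

The force rose sharply to 30 N at the expected flush position, so the drawer is home. I'll back off, check, and plan the lid.

{"method": "arm_command", "body": {
  "dp": [
    [-0.6,0,0],
    [-2,-1,0],
    [-3.5,-3,0],
    [-4.5,-5,0],
    [-5.5,-7,-1],
    [-6.5,-9,-2.5],
    [-7,-11,-4],
    [-7,-12,-5],
    [-7,-12,-5],
    [-7,-12,-5]
  ],
  "delta_rot": [
    [0,0,0],
    [0,0,0],
    [0,0,0.5],
    [0,0,1],
    [0,0,1.5],
    [0,0,2],
    [0,0,2.5],
    [0,0,3],
    [0,0,3],
    [0,0,3]
  ]
}}

```text
time_s: 27.52
tool_pos: [0.2985, 0.0107, 0.283]
tool_rot: [-0.704, 0.066, -0.068, 0.704]
force: [0.1, 0.6, -0.4]
opening: -0.0
```

```bash
python3 - <<'E'
from plan import *
import pickle
p,R,s=cur(); print(p,L(p),s["force"],s["joints"]); print("edge",L([.6812,.065,.286]))
for n in("side","top"):
  c=cam(n);pickle.dump(c,open(n+"14.pkl","wb"));cv2.imwrite(f"pics/{n}14.png",cv2.resize(c[0][140:320,175:385],None,fx=3.3,fy=3.3,interpolation=3))
Rt=rot(-zc,yc)
for q in((.05,0,.36),(.15,0,.37),(.23,0,.34),(.235,0,.26)): print(q,W(*q),*cmd(W(*q),Rt))
E
```

```text
[0.298 0.011 0.283] [-0.2   -0.125  0.283] [ 0.078  0.648 -0.369] [-0.121 -0.215  2.132  0.001  1.221 -1.503]
edge [ 0.166 -0.001  0.286]
(0.05, 0, 0.36) [0.568 0.087 0.36 ] [10.024 -3.065  5.014] [-0.011 -0.013  0.023]
(0.15, 0, 0.37) [0.666 0.069 0.37 ] [14.025 -3.457  5.019] [-0.011 -0.013  0.023]
(0.23, 0, 0.34) [0.745 0.054 0.34 ] [17.223 -2.251  5.022] [-0.011 -0.013  0.023]
(0.235, 0, 0.26) [0.75  0.053 0.26 ] [17.416  0.95   5.019] [-0.011 -0.013  0.023]
```

View pics/side14.png

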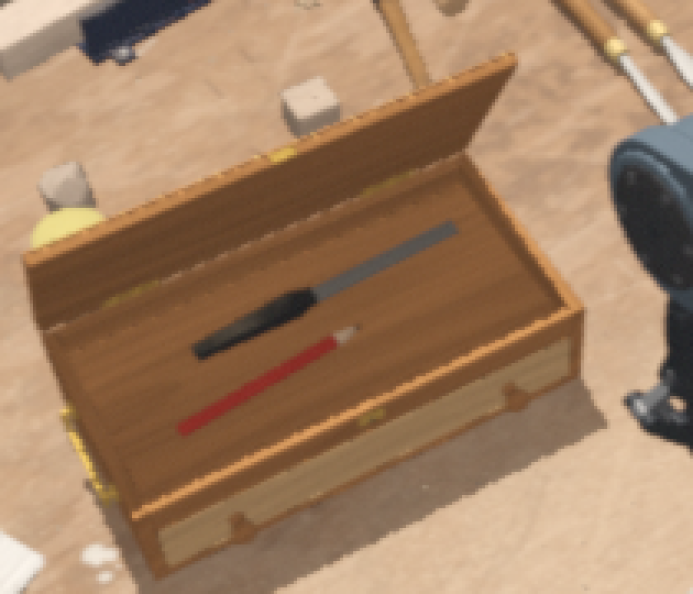

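View pics/top14.png

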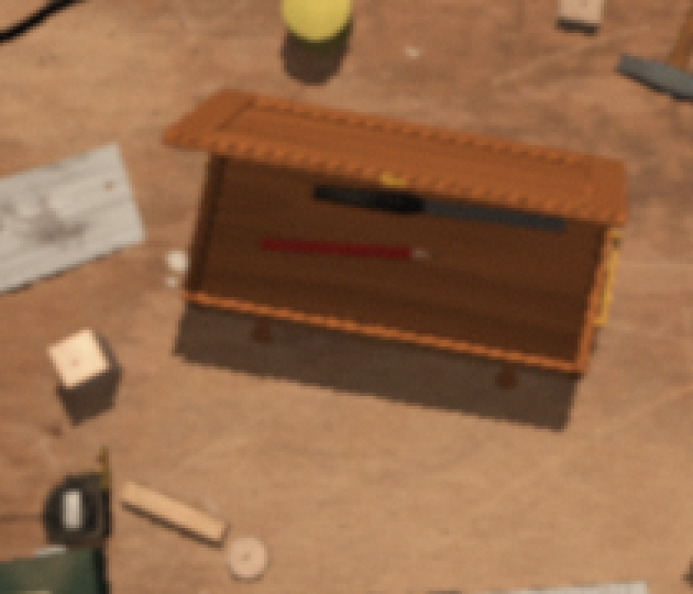

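Both views show the drawer front flush with the chest, its front edge meeting the chest face at the bottom. Next I go over the lid to its back side.

{"method": "arm_command", "body": {
  "dp": [
    [1,-1,0.5],
    [2.5,-2,1.2],
    [4,-3,2],
    [6,-3.5,3],
    [8,-3.6,4],
    [10,-3.6,5],
    [12,-3.6,5],
    [14,-3.6,5],
    [15.6,-3.4,5],
    [17.3,-2.6,5],
    [17.4,-1,5],
    [17.4,0.3,5],
    [17.4,0.9,5],
    [17.4,0.9,5],
    [17.4,0.9,5]
  ],
  "delta_rot": [
    [0,0,0],
    [0,0,0],
    [0,0,0],
    [0,0,0],
    [0,0,0],
    [0,0,0],
    [0,0,0],
    [0,0,0],
    [0,0,0],
    [0,0,0],
    [0,0,0],
    [0,0,0],
    [0,0,0],
    [0,0,0],
    [0,0,0]
  ]
}}

```text
time_s: 29.5
tool_pos: [0.7497, 0.0521, 0.2643]
tool_rot: [-0.704, 0.064, -0.068, 0.704]
force: [-0.9, -1.2, 0.6]
opening: 0.001
```

```bash
python3 - <<'E'
from plan import *
p,R,s=cur(); print(p,L(p),s["force"],s["joints"]); print(R.as_matrix()[:,1])
Rt=rot(-zc,yc)
c=cam("top");cv2.imwrite("pics/top15.png",cv2.resize(c[0][140:320,175:385],None,fx=3.3,fy=3.3,interpolation=3))
c=cam("side");cv2.imwrite("pics/side15.png",cv2.resize(c[0][140:320,175:385],None,fx=3.3,fy=3.3,interpolation=3))
for rho in(.185,):
  for f in(66,60,52,44,36,28,20,12,5,0,-1):
    a=np.radians(f); C=np.array([.254-rho*np.cos(a)+.012*np.sin(a), .1+rho*np.sin(a)+.012*np.cos(a)])
    x,z=C[0]+.011,C[1]
    print(f,x,z,cmd(W(x,0,z),Rt)[0])
E
```

```text
[0.75  0.052 0.264] [ 0.235 -0.001  0.264] [-0.863 -1.151  0.612] [ 0.007  0.716  0.985  0.     1.435 -1.375]
[ 0.006  0.001 -1.   ]
66 0.2007162665226882 0.2738867493807908 [-1.383 -0.388  0.038]
60 0.18289230484541324 0.2662146997001211 [-2.097 -0.085  0.036]
52 0.1605587561080339 0.2531699271211515 [-2.993  0.432  0.034]
44 0.14025803738285753 0.2371438761389783 [-3.809  1.068  0.032]
36 0.12238527906814439 0.2184484756066069 [-4.528  1.812  0.029]
28 0.1072883540745292 0.1974476102296969 [-5.137  2.648  0.027]
20 0.09526110687451499 0.1745500379646796 [-5.623  3.562  0.025]
12 0.08653763415405906 0.15020143401009114 [-5.978  4.534  0.023]
5 0.08174984976599899 0.1280781487854177 [-6.174  5.417  0.021]
0 0.08 0.112 [-6.248  6.06   0.02 ]
-1 0.07981874751882022 0.10876947715097925 [-6.256  6.189  0.02 ]
```

View pics/side15.png

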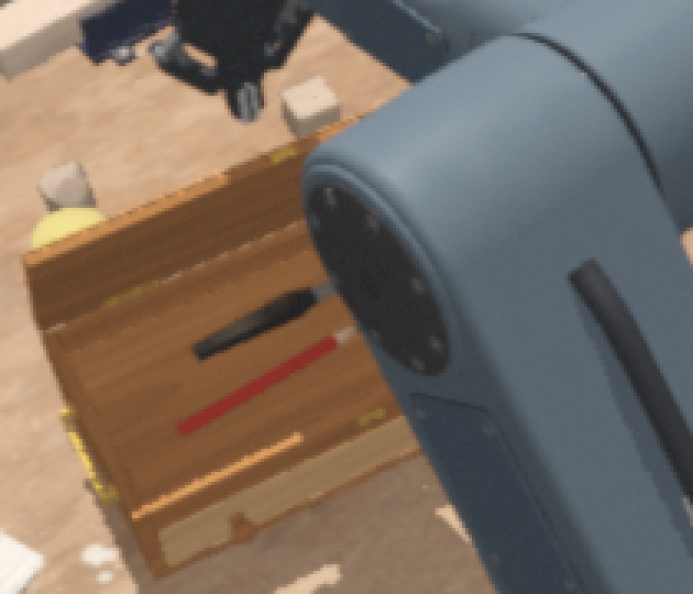

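The side view shows the finger behind the lid at crop (245,105), and the lid still open. I'll sweep along the lid's arc.

{"method": "arm_command", "body": {
  "dp": [
    [-0.6,-0.3,0],
    [-1.1,-0.35,0],
    [-1.4,-0.35,0],
    [-1.75,-0.22,0],
    [-2.1,-0.08,0],
    [-2.55,0.17,0],
    [-3,0.43,0],
    [-3.4,0.75,0],
    [-3.8,1.07,0],
    [-4.17,1.43,0],
    [-4.53,1.81,0]
  ],
  "delta_rot": [
    [0,0,0],
    [0,0,0],
    [0,0,0],
    [0,0,0],
    [0,0,0],
    [0,0,0],
    [0,0,0],
    [0,0,0],
    [0,0,0],
    [0,0,0],
    [0,0,0]
  ]
}}

```text
time_s: 30.98
tool_pos: [0.6377, 0.073, 0.2166]
tool_rot: [-0.704, 0.065, -0.068, 0.704]
force: [1.8, -2.2, 0.5]
opening: -0.001
```

```bash
python3 - <<'E'
from plan import *
p,R,s=cur(); print(p,L(p),s["force"])
Rt=rot(-zc,yc)
for f in(28,20,12,5,0,-2):
    a=np.radians(f);rho=.185; x,z=[.265-rho*np.cos(a)+.012*np.sin(a), .1+rho*np.sin(a)+.012*np.cos(a)]
    print(f,x,z,cmd(W(x,0,z),Rt)[0])
c=cam("side");cv2.imwrite("pics/side16.png",cv2.resize(c[0][140:320,175:385],None,fx=3.3,fy=3.3,interpolation=3))
E
```

```text
[0.638 0.073 0.217] [ 0.121 -0.001  0.217] [ 1.819 -2.21   0.506]
28 0.10728835407452922 0.1974476102296969 [-0.567  0.765  0.043]
20 0.095261106874515 0.1745500379646796 [-1.051  1.68   0.041]
12 0.08653763415405907 0.15020143401009114 [-1.404  2.652  0.04 ]
5 0.081749849765999 0.1280781487854177 [-1.598  3.536  0.038]
0 0.08000000000000002 0.112 [-1.671  4.179  0.038]
-2 0.0796939030410373 0.10553628303426647 [-1.684  4.438  0.037]
```

View pics/side16.png

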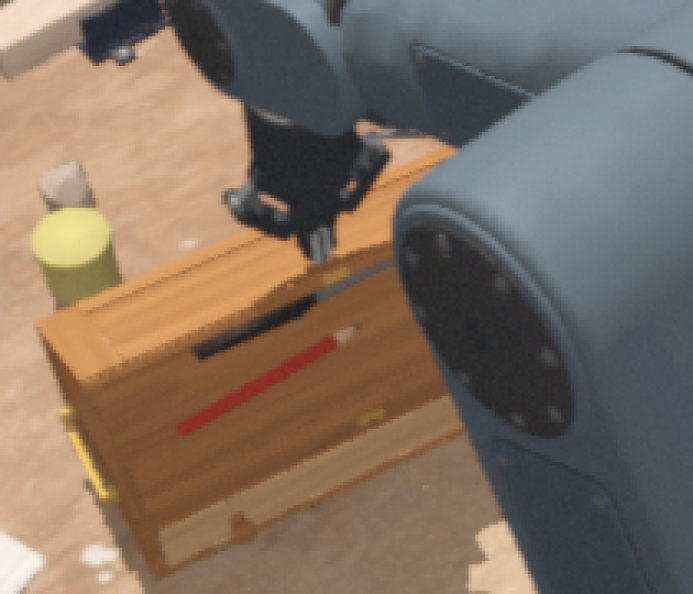

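The side view shows the lid about half shut, with the fingertip on its border near the edge at crop (320,255) and about 3 N. I'll continue.

{"method": "arm_command", "body": {
  "dp": [
    [-0.3,0.4,0],
    [-0.57,0.77,0],
    [-0.82,1.22,0],
    [-1.05,1.68,0],
    [-1.23,2.16,0],
    [-1.4,2.65,0],
    [-1.5,3.1,0],
    [-1.6,3.54,0],
    [-1.64,3.85,0],
    [-1.67,4.1,0],
    [-1.67,4.2,0]
  ],
  "delta_rot": [
    [0,0,0],
    [0,0,0],
    [0,0,0],
    [0,0,0],
    [0,0,0],
    [0,0,0],
    [0,0,0],
    [0,0,0],
    [0,0,0],
    [0,0,0],
    [0,0,0]
  ]
}}

```text
time_s: 32.4
tool_pos: [0.5975, 0.0809, 0.1119]
tool_rot: [-0.704, 0.065, -0.068, 0.704]
force: [-8.6, -0.0, 21.5]
opening: 0.001
```

{"method": "arm_command", "body": {
  "dp": [
    [0,0.05,0],
    [0,0.1,0],
    [0,0.1,0],
    [0,-0.5,0],
    [0,-1.5,0],
    [-1,-3.5,0],
    [-3,-6,-1],
    [-5,-7.5,-2.5],
    [-7,-8,-4.5],
    [-9,-8,-6.5],
    [-11,-8,-8.5],
    [-11,-8,-8.5],
    [-11,-8,-8.5]
  ],
  "delta_rot": [
    [0,0,0],
    [0,0,0],
    [0,0,0],
    [0,0,0],
    [0,0,0],
    [0,0,0],
    [0,0,0],
    [0,0,0],
    [0,0,0],
    [0,0,0],
    [0,0,0],
    [0,0,0],
    [0,0,0]
  ]
}}

```text
time_s: 34.02
tool_pos: [0.2853, -0.0776, 0.3115]
tool_rot: [0.704, -0.066, 0.07, -0.704]
force: [1.1, -0.7, 0.1]
opening: 0.001
```

```bash
python3 - <<'E'
from plan import *
p,R,s=cur(); print(p,L(p),s["force"])
for n in("side","top"):
  c=cam(n);cv2.imwrite(f"pics/{n}17.png",c[0] if n=="top" else cv2.resize(c[0][140:320,175:385],None,fx=3.3,fy=3.3,interpolation=3))
  if n=="side":
    f=lambda q:(np.array(q)-[175,140])*3.3
    for q in((.047,.2,.112),(.047,-.2,.112),(.053,.2,0),(.053,-.2,0)): print(q,f(proj(c,W(*q))))
E
```

```text
[ 0.285 -0.078  0.312] [-0.197 -0.214  0.312] [ 1.076 -0.708  0.063]
(0.047, 0.2, 0.112) [131.521 511.244]
(0.047, -0.2, 0.112) [589.401 300.094]
(0.053, 0.2, 0) [153.298 576.734]
(0.053, -0.2, 0) [580.161 374.153]
```

View pics/side17.png

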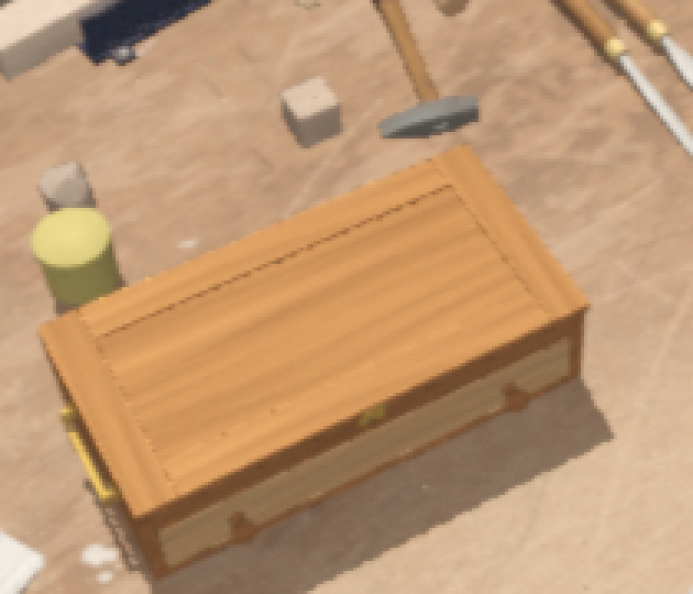

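View pics/top17.png

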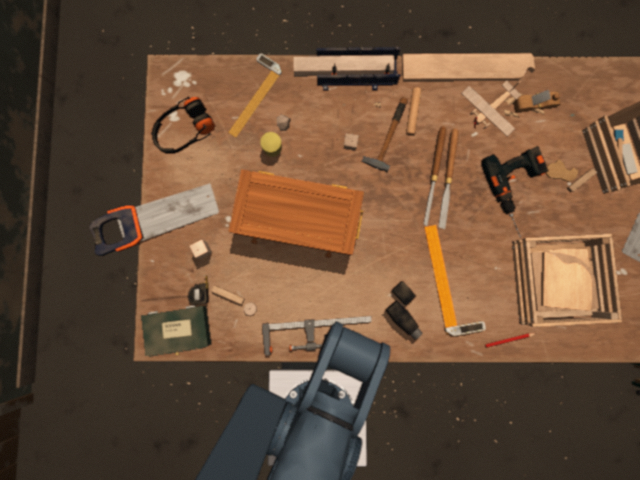

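The side view shows the lid down, with its front corners at (133,515) and (588,308) against predicted shut positions of (132,511) and (589,300). The drawer front is flush, and in the top view nothing else has moved.

```bash
python3 -c "
from h import *
print(workorder.hand_in())"
```

```text
the job is handed in; nothing more can be done
None
```

The chest is closed and the job is handed in at about 34 s: the bottle lies flat in the drawer, the drawer is home and the lid is shut. Everything was done with pushes of the shut fingertips.

**How it went**
- **First tip:** The bottle fell towards the middle but landed on a narrow side, about 56 mm high, which would not pass under the deck. In the images, its 56 mm side had been lying along the drawer's width, contrary to the description. The sanding block's 97 mm also lay across the width, not along the depth.
- **Making room:** I pushed the drawer about 12 mm further out to its stop. I then tried to slide the bottle forward from behind, but it only leaned and rocked back.
- **Rolling it flat:** A push from the front side rolled the bottle onto a broad side. Its top then measured about 0.047–0.054 m, and the nozzle was about 20 mm clear of the sanding block.
- **Drawer and lid:** The drawer went under the deck with about 3 N and stopped firmly at the flush position. The lid was then pressed down until it met the walls at 0.112 m with about 21 N.

**Last checks**
- **Images:** Both views show the drawer front flush and the lid shut. Its front corners are 4 and 8 pixels, in a 3.3x enlargement, from where they should be when shut. Nothing else on the bench appears to have moved, and the arm is clear of everything.
- **Height readings:** Two-view heights read 3 to 10 mm low on known points, so I allowed for about 7 mm.
- **Not seen:** I could not see the bottle once the drawer was closed.

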